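# Close up a repaired foot control and test its pedal

### The arm

A 6-joint arm with a two-finger parallel gripper is mounted at the origin on the work surface. World frame = base frame: x ahead of the robot, y to its left, z up, the work surface at z = 0. Lengths are in m, angles in rad, forces in N, time in s.
With the tool pointing down it reaches from about 0.35 to 0.975 m from the base axis. Payload 4.9 kg.
Tool frame: the origin (TCP) lies on the front face of the gripper's body, between the roots of the fingers; the fingertips stand ctrl.finger_overhang ahead of it and the grasp point (between the pads) lies 54 mm ahead of it (ctrl.finger_overhang is the distance from the TCP to the fingertips, in m); z points along the fingers, y is the line along which they close (so a half turn about z gives the same grasp; the last joint's range is limited). The gripper opens to 85 mm and grips with 20 to 120 N. Pads are 22 mm wide; open, the fingers measure 114 mm over their backs; the gripper's body (76 mm by 85 mm) begins 54 mm behind the grasp point. The pads swing forward as they close: fully open they stand 13 mm farther back than shut.
Start: joints at [-1.435, 0.053, 1.613, -0, 1.476, -0.119], TCP at [0.158, -0.605, 0.304] pointing down, gripper open.
Joint ranges: [-3.01, 3.01], [-1.01, 2.22], [0.06, 2.58], [-1.02, 4.17], [0.09, 2.62], [-3.14, 3.14]. Speed limits (rad/s): [2.57, 2.57, 3.14, 3.14, 3.14, 3.14].

### API

Orientations are given as a rotation vector (axis times angle).
In Python, from station import ctrl, vision gives the robot as it stands. The module is installed in compiled form; this text tells all that it offers.
- The arm moves only by the tool drive_tool, never from a script. Its argument "rows" is a list of rows, each a list of 2 entries, a list of its own where there are three numbers: the shift along the tool's x, y, z in m, then the turn about the tool's z in rad. A call has 1 to 10 rows; each row shifts and turns the commanded pose from where the row before left it, along the tool's axes as they then stand; what a row does not reach is not made up. A row lasts 1/10 s, in which the tool goes at most 50 mm and 8.59 degrees, less where a joint would pass 70% of its speed; a pose out of reach is approached as far as the arm can. A call with a gripper value outside its range is refused whole. "jaw" is the closure, from 0 (fully open) to 1 (shut), set as the call begins (left out, the last holds). The fingers move at their own pace and stop on an object; "grip_force" is the grip in N (left out, the last holds). Time passes only in rows, so rows that do not move let the fingers close. It gives the time, the measured TCP pose, the force, the opening and the grip force at its end, in the units of the state.
- ctrl.get_obs(): the state, without advancing time (a new reading comes with each control period).
- vision.get_image(name): name is "scene" or "top" or "wrist"; returns a dict with "image" (480x640x3 uint8, blue, green, red), "vertical_fov" (degrees; the focal length in pixels is half the picture's height over the tangent of half this angle, whatever the lens; pixels are square), "cx", "cy" (the principal point, pixels), "R" (3x3) and "t" (3): a world point X has camera coordinates R X + t. Camera axes: x right, y down, z forward; pixel columns grow to the right and rows downward; lengths in m; the calibration is good to about 2 mm. A picture is of the moment at which its call begins. There is no depth.
- ctrl.finish_job(): hands the job in; it is judged then, once.
The state is a dict: "t": time; "q": joint angles; "dq": joint speeds; "effort": joint torques, N m; "tool_pos": TCP position; "tool_rot": TCP orientation; "contact_force": force on the tool from outside, world axes, zero at the start; "wrist_torque": the same for the moment, N m; "opening": finger opening in m; "grip_force": force on a finger pad.
Only numpy, scipy, OpenCV 4.12 (cv2) and the standard library are available. Lean on these libraries where they do the work, as an engineer would, in place of code of your own. Each camera call takes 0.05 s, during which the arm holds its last target. There are 200 camera calls.

### The job

Finish the repaired foot control: set its loose cover over the three posts so that it lies flat on the housing, the rib on the side away from you, then lock it with every R-clip that lies on the bench (there are two or three): push each clip's straight leg fully home through the cross-hole of a post of its own, any post, until its bent leg has snapped round the shaft. With all the clips in, test the pedal twice: press it right down to its stop, keep it there for about half a second and let it come all the way up, then the same again; leave everything else on the bench alone.

Things in the scene. Friction and masses are not known exactly. Their poses are not given: they have to be found in the camera images.
- unit: Foot control: black housing fixed to the bench, pedal at its right. Origin on the bench under the middle post; x away from the robot along the cross-holes, y left along the row of posts, z up. Housing x -30 to 74, y -92 to 92 mm; the cover rests on its flat top, 40 mm up. Three steel posts, 22 mm thick, at y 60, 0, -60 mm, bevelled tops 74 mm up. Pedal base x -67 to 83, y -203 to -97 mm.
- cover: Loose aluminium cover, 100 x 176 x 5 mm, 0.2 kg, lying underside down on the bench to the left. Origin at the underside, centre of the middle of its three 28 mm square holes (at y -60, 0, 60 mm). Plate x -28 to 72, y -88 to 88 mm. In place its origin is on the housing top at the middle post and its x is along the unit's x.
- cover_rib (a point): Centre of the cover's upright grip rib, at x 50, y 0, z 14 mm in the cover's frame: 12 mm thick (along the cover's x), 70 mm long (along y), from the plate's face (5 mm) to 23 mm above the underside.
- pedal (a joint): Pedal angle: 0 with the pedal up, 0.25 rad at its stop; sprung, hinged at the far end about the unit's y. It takes about 6 N on the pad to start and 13 N at the stop, and springs back by itself.
- pedal_pad (a point): Point on the upper face of the pedal's rubber ribs, in the middle of its width, 95 mm from the hinge, where to press; about 60 mm above the bench when up, 36 mm when down. The tread, 86 mm wide, slopes up towards the robot when up.
- hole1 (a point): Centre of the cross-hole in the left post, 55 mm above the bench, 10 mm above the seated cover. The hole runs level along the unit's x right through the post (22 mm) and is 9 mm wide and 9 mm high; the frame's axes are the unit's.
- hole2 (a point): Centre of the cross-hole in the middle post, 55 mm above the bench, 10 mm above the seated cover. The hole runs level along the unit's x right through the post (22 mm) and is 9 mm wide and 9 mm high; the frame's axes are the unit's.
- hole3 (a point): Centre of the cross-hole in the right post, 55 mm above the bench, 10 mm above the seated cover. The hole runs level along the unit's x right through the post (22 mm) and is 9 mm wide and 9 mm high; the frame's axes are the unit's.
- clip1: R-clip (may be absent), steel, 60 g, lying flat. Origin under the centre of its grip block (28 x 16 x 14 mm). Legs point along x, undersides level with the block's. Straight leg: 5 mm rod at y -5, to x 94 mm. Bent leg: beside it on the +y side, sprung; its nose at x 72 snaps over the shaft (about 3 to 6 N of push), flared end at x 86, y 15 mm. All clips are alike and fit any post.
- clip1_seat (a point): Point on clip 1's straight leg axis (x 56, y -5, z 2.5 mm) that lies in the centre of the cross-hole when the clip is home; a seated clip has 3 to 5 mm of play along the leg and its grip may hang about 0.2 rad.
- clip1_tip (a point): Free end of clip 1's straight leg, rounded (x 94, y -5, z 2.5 mm).
- clip2: R-clip (may be absent), steel, 60 g, lying flat. Origin under the centre of its grip block (28 x 16 x 14 mm). Legs point along x, undersides level with the block's. Straight leg: 5 mm rod at y -5, to x 94 mm. Bent leg: beside it on the +y side, sprung; its nose at x 72 snaps over the shaft (about 3 to 6 N of push), flared end at x 86, y 15 mm. All clips are alike and fit any post.
- clip2_seat (a point): Point on clip 2's straight leg axis (x 56, y -5, z 2.5 mm) that lies in the centre of the cross-hole when the clip is home; a seated clip has 3 to 5 mm of play along the leg and its grip may hang about 0.2 rad.
- clip2_tip (a point): Free end of clip 2's straight leg, rounded (x 94, y -5, z 2.5 mm).
- clip3: R-clip (may be absent), steel, 60 g, lying flat. Origin under the centre of its grip block (28 x 16 x 14 mm). Legs point along x, undersides level with the block's. Straight leg: 5 mm rod at y -5, to x 94 mm. Bent leg: beside it on the +y side, sprung; its nose at x 72 snaps over the shaft (about 3 to 6 N of push), flared end at x 86, y 15 mm. All clips are alike and fit any post.
- clip3_seat (a point): Point on clip 3's straight leg axis (x 56, y -5, z 2.5 mm) that lies in the centre of the cross-hole when the clip is home; a seated clip has 3 to 5 mm of play along the leg and its grip may hang about 0.2 rad.
- clip3_tip (a point): Free end of clip 3's straight leg, rounded (x 94, y -5, z 2.5 mm).
- driver: Bystander: screwdriver, 170 mm long, lying along its own x. Origin on it.
- spool: Bystander: solder reel, 48 mm wide, 40 mm high, standing on its flange. Origin at its underside centre.
- tape: Bystander: roll of black tape, 80 mm wide, 19 mm high, lying. Origin at its underside centre.
- tray: Bystander: grey parts tray 90 x 130 x 22 mm. Origin at its underside centre.
- meter: Bystander: black hand meter 150 x 78 x 32 mm, lying. Origin at its underside centre.
- flux: Bystander: small white bottle, 34 mm wide, 75 mm high. Origin at its underside centre.
- heatsink: Bystander: finned aluminium heat sink 50 x 50 x 26 mm. Origin at its underside centre.
Not all that is in view belongs to the job. Leave any purple or turquoise look-alike of the clip3 alone.

How it is judged:
By the outcome, as a careful person would: the job done as asked, in the order asked, and still so for the second after the job is handed in, with the robot touching nothing.
Of clip1, clip2, clip3 only 2 to 3 are there at a start; the rules pass over those that are not, and their reading is None.
At some moment in a run one of clip1, clip2, clip3 may be knocked a few centimetres aside while the robot is not near it.
Once in a run the grip may slacken for a moment while it holds something.
It also fails if it takes over 210 s, if anything falls off the work surface, if the arm or the gripper's body presses on something with over 40 N, if the wrist force passes 120 N, or if a joint passes its speed limit or range.

## Working session

There is one attempt and no reset: what is moved stays moved. The work goes in short steps, Python scripts to look and compute and a tool call to move; the robot and the scene stay as the last step left them, time stands still between calls to the robot, and variables do not carry over. Pictures are saved under pics/ and viewed, at most 14 in all, crops included, and the job is handed in when it is done.

Besides the shell and the picture viewer there is one more tool, called by a JSON object that holds its "name" and its "arguments". drive_tool: Moves the arm, as the interface text tells. Its arguments: {"type":"object","properties":{"rows":{"type":"array","items":{"type":"array"}},"jaw":{"type":"number"},"grip_force":{"type":"number"}},"required":["rows"]}

```bash
ls; mkdir -p pics; cat > h.py <<'E'
import numpy as np, cv2
from scipy.spatial.transform import Rotation as Rn
from station import ctrl, vision
def snap(n):
    d=vision.get_image(n); d['f']=d['image'].shape[0]/2/np.tan(np.radians(d['vertical_fov'])/2); d['R']=np.array(d['R']); d['t']=np.array(d['t']); return d
def ray(d,u,v):
    r=d['R'].T@np.array([(u-d['cx'])/d['f'],(v-d['cy'])/d['f'],1.]); return -d['R'].T@d['t'], r
def onz(d,u,v,z):
    c,r=ray(d,u,v); return c+r*(z-c[2])/r[2]
def proj(d,X):
    p=d['R']@np.asarray(X,float)+d['t']; return p[:2]/p[2]*d['f']+[d['cx'],d['cy']]
def st():
    o=ctrl.get_obs(); R=Rn.from_rotvec(o['tool_rot']).as_matrix(); return o,np.array(o['tool_pos']),R
E
python3 - <<'E'
from h import *
o,p,R=st(); print(o['t'],p,R.round(3),o['opening'],ctrl.finger_overhang)
for n in ['scene','top']:
    d=snap(n); cv2.imwrite(f'pics/{n}0.png',d['image']); print(n,d['f'],d['cx'],d['cy'],-d['R'].T@d['t'])
    np.savez(f'{n}0.npz',**d)
E
```

```text
pics
0.0 [ 0.157462   -0.6043493   0.30267534] [[ 0.968  0.252 -0.   ]
 [ 0.252 -0.968  0.002]
 [ 0.    -0.002 -1.   ]] 0.08541854357851976 0.0726
scene 455.0517553290357 316.6440282195384 243.63078411344225 [0.79713011 0.28116775 0.80692877]
top 445.3057616559241 318.9556153841875 237.48089696777384 [ 0.38860224 -0.03698906  0.95366795]
```

View pics/top0.png

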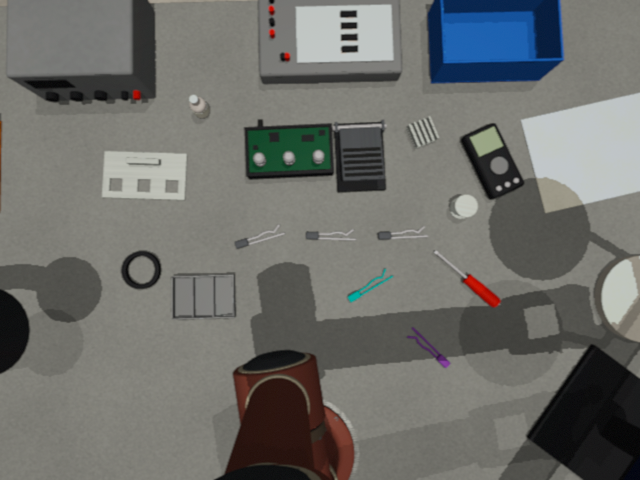

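View pics/scene0.png

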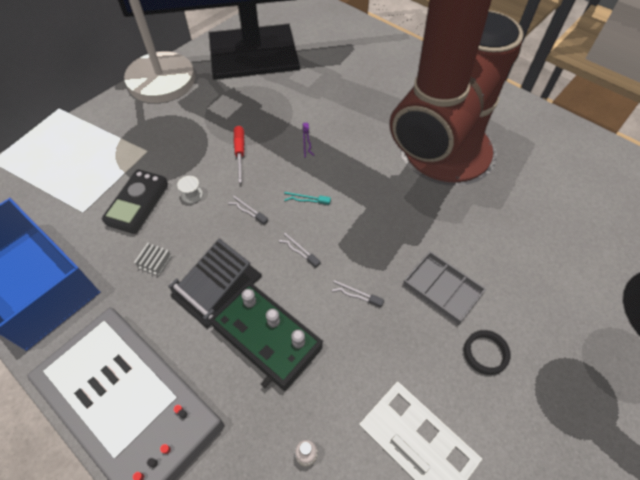

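Top view candidates: steel clips with dark grey blocks at (242,243), (313,236) and (385,236). The look-alikes are turquoise (355,295) and purple (443,361). The cover is at (145,175) with its rib on the far side at (145,161), and the posts are at (260,159), (289,158) and (318,157). So I pick the three steel clips.

```bash
python3 - <<'E'
from h import *
d=dict(np.load('top0.npz')); s=dict(np.load('scene0.npz'))
for u,v in [(260,158),(289,157.5),(318,156.5)]: print('post',onz(d,u,v,.072).round(4))
for u,v in [(298,338),(272,317),(248,296.5)]: print('post scene',onz(s,u,v,.074).round(4))
for u,v in [(104,152),(187,153),(186,200),(102,198)]: print('cov',onz(d,u,v,.005).round(4))
for u,v in [(127,161),(160,162.5)]: print('rib',onz(d,u,v,.023).round(4))
for u,v in [(242,243),(313,236),(385,236)]: print('clip',onz(d,u,v,.014).round(4))
im=cv2.resize(d['image'][110:260,90:450],None,fx=2.2,fy=2.2,interpolation=cv2.INTER_CUBIC); cv2.imwrite('pics/crop0.png',im)
E
```

```text
post [0.6058 0.0702 0.072 ]
post [0.6053 0.0121 0.072 ]
post [ 0.6058 -0.0461  0.072 ]
post scene [0.6123 0.0767 0.074 ]
post scene [0.6141 0.0173 0.074 ]
post scene [ 0.6144 -0.0419  0.074 ]
cov [0.644  0.4138 0.005 ]
cov [0.6372 0.2354 0.005 ]
cov [0.5352 0.2384 0.005 ]
cov [0.5442 0.4178 0.005 ]
rib [0.6186 0.3567 0.023 ]
rib [0.6136 0.2873 0.023 ]
clip [0.4393 0.1186 0.014 ]
clip [ 0.4501 -0.0315  0.014 ]
clip [ 0.446  -0.1839  0.014 ]
```

View pics/crop0.png

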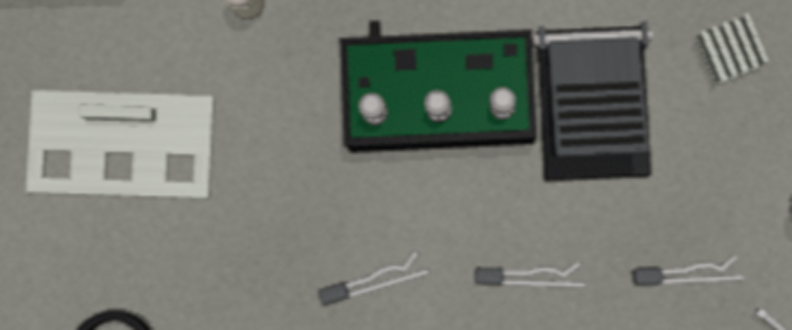

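{"name": "drive_tool", "arguments": {"rows": [[[0,0,0],-0.1264],[[0,0,0],-0.1264],[[0,0,0],-0.1264],[[0,0,0],-0.1264],[[0,0,0],-0.1264],[[0,0,0],-0.1264],[[0,0,0],-0.1264],[[0,0,0],-0.1264],[[0,0,0],-0.1264],[[0,0,0],-0.1264]]}}

```text
t: 1.1
tool_pos: [0.1575, -0.6045, 0.3031]
tool_rot: [-2.272, -2.168, -0.001]
contact_force: [-0.7, 0.7, -0.2]
opening: 0.0851
grip_force: 0.0
```

{"name": "drive_tool", "arguments": {"rows": [[[0.04,0.025,0],0],[[0.04,0.025,0],0],[[0.04,0.025,0],0],[[0.04,0.025,0],0],[[0.04,0.025,0],0],[[0.04,0.025,0],0],[[0.04,0.025,0],0],[[0.04,0.025,0],0],[[0.04,0.025,0],0],[[0.04,0.025,0],0]]}}

```text
t: 2.1
tool_pos: [0.4285, -0.2164, 0.3036]
tool_rot: [-2.279, -2.163, 0.0]
contact_force: [1.5, -0.1, -0.1]
opening: 0.0853
grip_force: 0.0
```

{"name": "drive_tool", "arguments": {"rows": [[[0.04,0.03,0],0],[[0.04,0.03,0],0],[[0.04,0.03,0],0],[[0.04,0.03,0],0],[[0.04,0.03,0],0],[[0,0,0],0],[[0,0,0],0]]}}

```text
t: 2.8
tool_pos: [0.5882, -0.0254, 0.3029]
tool_rot: [-2.275, -2.165, 0.002]
contact_force: [0.1, -0.7, 0.7]
opening: 0.0856
grip_force: 0.0
```

```bash
python3 - <<'E'
from h import *
d=snap('wrist'); cv2.imwrite('pics/w1.png',d['image']); np.savez('w1.npz',**d)
o,p,R=st(); print(o['t'],p,R.round(3),-d['R'].T@d['t'],d['R'].round(3),d['f'])
E
```

```text
2.85 [ 0.58783789 -0.02636191  0.30315517] [[ 0.051  0.999 -0.002]
 [ 0.999 -0.051 -0.   ]
 [-0.    -0.002 -1.   ]] [0.59350783 0.05834294 0.37261779] [[ 0.999 -0.05  -0.002]
 [-0.047 -0.944  0.327]
 [-0.018 -0.327 -0.945]] 341.442805715401
```

View pics/w1.png

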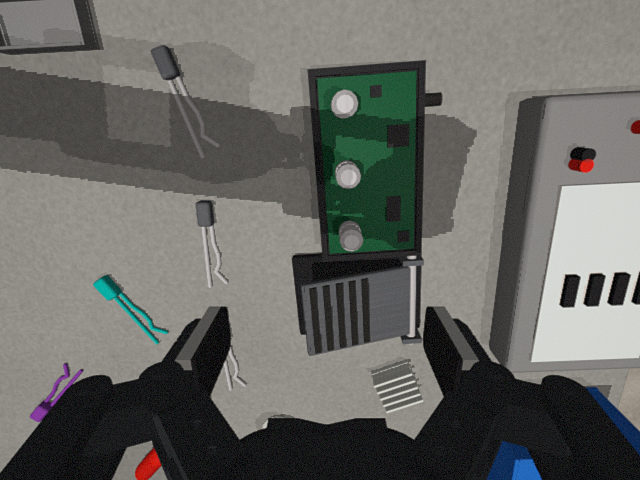

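```bash
cat >> h.py <<'E'
def posts(d,guess,z=.074,thr=120,r=22,show=True):
    # bright low-saturation blobs near guessed pixels -> ellipse of outline
    hsv=cv2.cvtColor(d['image'],cv2.COLOR_BGR2HSV); m=((hsv[...,1]<60)&(hsv[...,2]>thr)).astype(np.uint8)
    out=[]
    for u,v in guess:
        mm=np.zeros_like(m); cv2.circle(mm,(int(u),int(v)),r,1,-1); mm&=m
        n,l,s,c=cv2.connectedComponentsWithStats(mm); k=1+np.argmax(s[1:,4])
        out.append((c[k],s[k]))
    return out
E
python3 - <<'E'
from h import *
d=dict(np.load('w1.npz'))
for g in posts(d,[(344,102),(347.5,173.5),(350,235)],thr=100): print(g, onz(d,*g[0],.072).round(4))
print('housing corners', [onz(d,u,v,.04).round(4) for u,v in [(309,70),(424,62),(421,252),(322,258)]])
im=cv2.resize(d['image'][50:270,290:440],None,fx=3.5,fy=2.7*1.29,interpolation=cv2.INTER_CUBIC)[:600]
cv2.imwrite('pics/w1c.png',cv2.resize(d['image'][60:270,300:440],(400,600),interpolation=cv2.INTER_CUBIC))
E
```

```text
(array([344.09286899, 103.31011609]), array([331,  89,  27,  29, 603], dtype=int32)) [0.6082 0.0708 0.072 ]
(array([347.37072243, 174.88212928]), array([335, 161,  26,  27, 526], dtype=int32)) [0.6091 0.0123 0.072 ]
(array([351.04947917, 240.08072917]), array([340, 229,  23,  23, 384], dtype=int32)) [ 0.6108 -0.0483  0.072 ]
housing corners [array([0.5798, 0.1009, 0.04  ]), array([0.6806, 0.1022, 0.04  ]), array([ 0.6852, -0.0765,  0.04  ]), array([ 0.5816, -0.0781,  0.04  ])]
```

View pics/w1c.png

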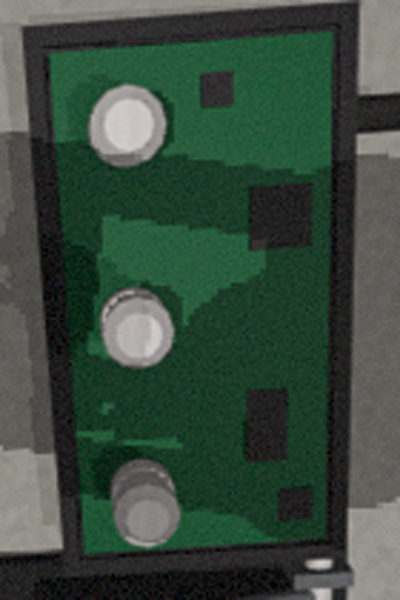

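{"name": "drive_tool", "arguments": {"rows": [[[0.01,0.01,0.04],0],[[0.01,0.01,0.04],0],[[0.006,0.002,0.02],0],[[0,0,0],0],[[0,0,0],0],[[0,0,0],0]]}}

```text
t: 3.45
tool_pos: [0.6122, -0.0027, 0.2065]
tool_rot: [2.278, 2.159, 0.004]
contact_force: [0.1, -0.4, 0.5]
opening: 0.0859
grip_force: 0.0
```

```bash
python3 - <<'E'
from h import *
d=snap('wrist'); np.savez('w2.npz',**d)
o,p,R=st(); print(o['t'],p)
for X in [(.6098,.012,.074)]+[(.609,.072,.074),(.611,-.048,.074)]:print(proj(d,X))
cv2.imwrite('pics/w2.png',d['image'])
E
```

```text
3.5 [ 0.61236377 -0.00257323  0.20664133]
[318.81649505 237.53321909]
[310.99218668 137.9230665 ]
[325.90965397 320.36516222]
```

View pics/w2.png

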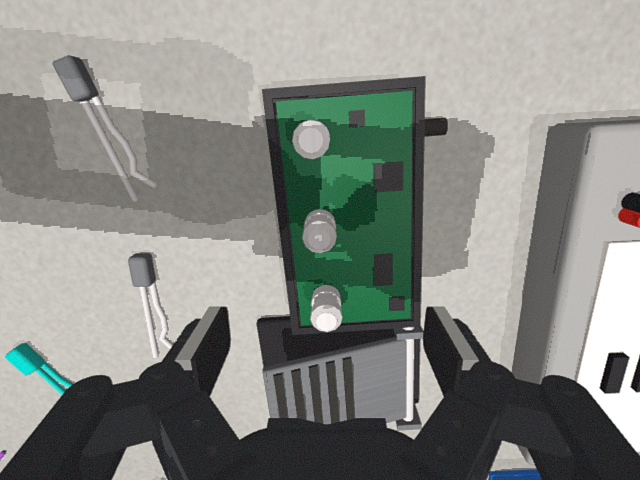

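Post tops are at (311,139), (319,235) and (327,319), so the unit origin is about (0.610, 0.0125) with yaw about 0.017. Next, the cover.

{"name": "drive_tool", "arguments": {"rows": [[[0.05,0,0],0],[[0.05,0,0],0],[[0.05,0,0],0],[[0.05,0,0],0],[[0.05,0,0],0],[[0.04,-0.01,0],0],[[0,0,0],0],[[0,0,0],0],[[0,0,0],0]]}}

```text
t: 4.4
tool_pos: [0.6172, 0.2876, 0.205]
tool_rot: [2.279, 2.161, 0.002]
contact_force: [-0.3, -0.8, 0.6]
opening: 0.0853
grip_force: 0.0
```

```bash
cat >> h.py <<'E'
def say():
    o,p,R=st(); print('t',o['t'],'p',p.round(4),'yaw',round(float(np.arctan2(R[1,0],R[0,0])),4),'zt',R[:,2].round(3),'open',round(o['opening'],4),'F',np.round(o['contact_force'],1))
def mv(target,yaw=None):
    # world target of TCP -> shift in present tool axes, then turn
    o,p,R=st(); s=R.T@(np.array(target)-p); print('shift',s.round(4),end=' ')
    if yaw is not None:
        c=np.arctan2(R[1,0],R[0,0]); print('turn',round(float(-((yaw-c+np.pi)%(2*np.pi)-np.pi)),4),end='')
    print()
E
python3 - <<'E'
from h import *
d=snap('wrist'); np.savez('w3.npz',**d); say(); cv2.imwrite('pics/w3.png',d['image'])
E
```

```text
t 4.45 p [0.6172 0.2872 0.2048] yaw 1.5172 zt [ 0.001  0.    -1.   ] open 0.0855 F [ 0.1  0.5 -0. ]
```

View pics/w3.png

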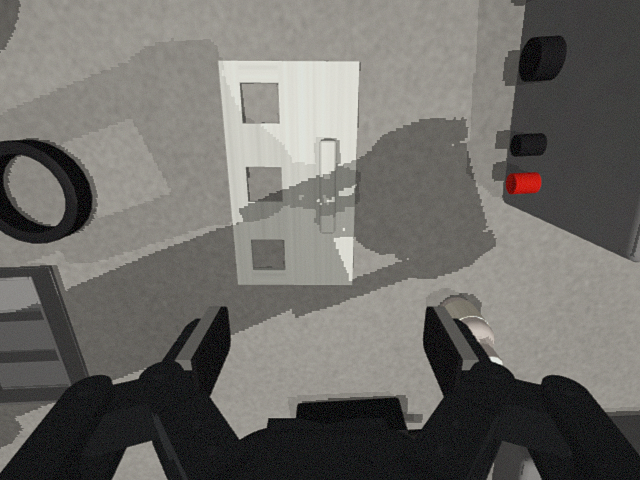

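```bash
python3 - <<'E'
from h import *
d=dict(np.load('w3.npz'))
a=onz(d,328.5,139,.023);b=onz(d,327,233,.023)
C=[onz(d,*q,.005) for q in [(219,61),(359,61),(353,285),(238,285)]]
H=[onz(d,*q,.005) for q in [(259.5,103),(264,183.5),(268.5,254.5)]]
print(a.round(4),b.round(4),((a+b)/2).round(4),np.round(C,4),np.round(H,4))
yaw=lambda p,q:-np.arctan2((p-q)[0],(p-q)[1])
print(yaw(a,b),yaw(C[0],C[3]),yaw(C[1],C[2]),yaw(H[0],H[2]))
cc=np.mean(C,0); print(cc)
E
```

```text
[0.6238 0.3588 0.023 ] [0.619  0.2888 0.023 ] [0.6214 0.3238 0.023 ] [[0.5492 0.415  0.005 ]
 [0.6482 0.4098 0.005 ]
 [0.639  0.2337 0.005 ]
 [0.5384 0.2392 0.005 ]] [[0.5746 0.386  0.005 ]
 [0.5712 0.3268 0.005 ]
 [0.5682 0.2664 0.005 ]]
-0.0678747462354204 -0.06149877440063415 -0.051948698716666596 -0.05346681433313314
[0.59369422 0.32444985 0.005     ]
```

{"name": "drive_tool", "arguments": {"rows": [[[0.012,0.001,0.035],0],[[0.012,0.001,0.035],0],[[0.0125,0,0.032],0],[[0,0,0],0],[[0,0,0],0],[[0,0,0],0]], "jaw": 0.65}}

```text
t: 5.05
tool_pos: [0.6222, 0.3243, 0.1047]
tool_rot: [2.279, 2.16, 0.006]
contact_force: [0.3, 0.0, 0.9]
opening: 0.0302
grip_force: 0.0
```

```bash
python3 - <<'E'
from h import *
say(); mv((.6212,.3237,.081),np.pi/2-.056); print(ctrl.finger_overhang)
E
```

```text
t 5.05 p [0.6222 0.3243 0.1047] yaw 1.5175 zt [ 0.004  0.001 -1.   ] open 0.0302 F [0.3 0.  0.9]
shift [-0.0007 -0.001   0.0237] turn 0.0027
0.0726
```

{"name": "drive_tool", "arguments": {"rows": [[[-0.0005,-0.001,0.006],0],[[0,0,0.005],0],[[0,0,0.003],0],[[0,0,0],0],[[0,0,0],0]]}}

```text
t: 5.55
tool_pos: [0.6194, 0.3244, 0.0878]
tool_rot: [-2.278, -2.163, 0.0]
contact_force: [1.0, 0.4, 0.5]
opening: 0.0298
grip_force: 0.0
```

{"name": "drive_tool", "arguments": {"rows": [[[0,0,0.003],0],[[0,0,0],0],[[0,0,0.003],0],[[0,0,0],0],[[0,0,0.002],0],[[0,0,0],0],[[0,0,0],0]]}}

```text
t: 6.25
tool_pos: [0.6194, 0.3244, 0.0798]
tool_rot: [-2.278, -2.163, 0.0]
contact_force: [1.0, 0.0, -0.1]
opening: 0.0298
grip_force: 0.0
```

{"name": "drive_tool", "arguments": {"rows": [[[0,0.001,0],0],[[0,0,0],0],[[0,0,0],0],[[0,0,0],0],[[0,0,0],0],[[0,0,0],0],[[0,0,0],0],[[0,0,0],0]], "jaw": 1.0, "grip_force": 100}}

```text
t: 7.05
tool_pos: [0.6208, 0.3245, 0.0804]
tool_rot: [2.278, 2.163, 0.001]
contact_force: [2.0, 0.1, 2.8]
opening: 0.0093
grip_force: 100.0
```

{"name": "drive_tool", "arguments": {"rows": [[[0,0,-0.005],0],[[0,0,-0.01],0],[[0,0,-0.02],0],[[0,0,-0.03],0],[[0,0,-0.03],0],[[0,0,-0.02],0],[[0,0,0],0],[[0,0,0],0]]}}

```text
t: 7.85
tool_pos: [0.6201, 0.3243, 0.1946]
tool_rot: [-2.278, -2.163, 0.001]
contact_force: [-0.4, -0.5, -2.7]
opening: 0.0093
grip_force: 99.4
```

```bash
python3 - <<'E'
from h import *
say(); d=snap('wrist'); cv2.imwrite('pics/w4.png',d['image']);np.savez('w4.npz',**d)
E
```

```text
t 7.85 p [0.6201 0.3243 0.1946] yaw 1.5189 zt [-0.001 -0.    -1.   ] open 0.0093 F [-0.4 -0.5 -2.7]
```

View pics/w4.png

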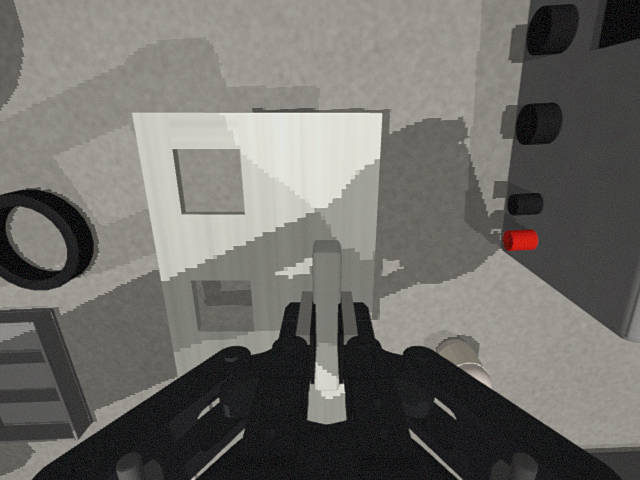

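```bash
python3 - <<'E'
from h import *
d=dict(np.load('w4.npz')); o,p,R=st()
for q in [(173,150),(240,149),(245,214),(182,214),(133,112),(382,112)]:
    X=onz(d,*q,.1192); print(q,X.round(4),(R.T@(X-p)).round(4))
E
```

```text
(173, 150) [0.5616 0.3998 0.1192] [ 0.0727 -0.0616  0.074 ]
(240, 149) [0.5893 0.3988 0.1192] [ 0.0731 -0.0339  0.0739]
(245, 214) [0.5877 0.3711 0.1192] [ 0.0454 -0.034   0.074 ]
(182, 214) [0.5601 0.3726 0.1192] [ 0.0454 -0.0616  0.074 ]
(133, 112) [0.5486 0.4152 0.1192] [ 0.0874 -0.0754  0.074 ]
(382, 112) [0.6477 0.41   0.1192] [0.0874 0.0239 0.0738]
```

{"name": "drive_tool", "arguments": {"rows": [[[-0.01,0.003,0],-0.035],[[-0.03,0.003,0],-0.035],[[-0.04,0.004,0],0],[[-0.04,0.004,0],0],[[-0.04,0.004,0],0],[[-0.04,0.004,0],0],[[-0.04,0.004,0],0],[[-0.04,0.004,0],0],[[-0.02,0.002,0],0],[[-0.005,0,0],0]]}}

```text
t: 8.9
tool_pos: [0.6552, 0.0174, 0.1922]
tool_rot: [-2.203, -2.236, 0.005]
contact_force: [-0.0, -0.2, -2.5]
opening: 0.0094
grip_force: 99.3
```

{"name": "drive_tool", "arguments": {"rows": [[[0,0,0],0],[[0,0,0],0],[[0,0,0],0]]}}

```text
t: 9.2
tool_pos: [0.6558, 0.0211, 0.1943]
tool_rot: [-2.199, -2.242, 0.001]
contact_force: [-0.0, -0.4, -2.3]
opening: 0.009
grip_force: 99.3
```

```bash
python3 - <<'E'
from h import *
say(); mv((.6578,.0141,.175),1.588); d=snap('wrist'); cv2.imwrite('pics/w5.png',d['image']);np.savez('w5.npz',**d)
E
```

```text
t 9.2 p [0.6558 0.0211 0.1943] yaw 1.5904 zt [-0.001  0.    -1.   ] open 0.009 F [-0.  -0.4 -2.3]
shift [-0.0071  0.0019  0.0193] turn 0.0024
```

View pics/w5.png

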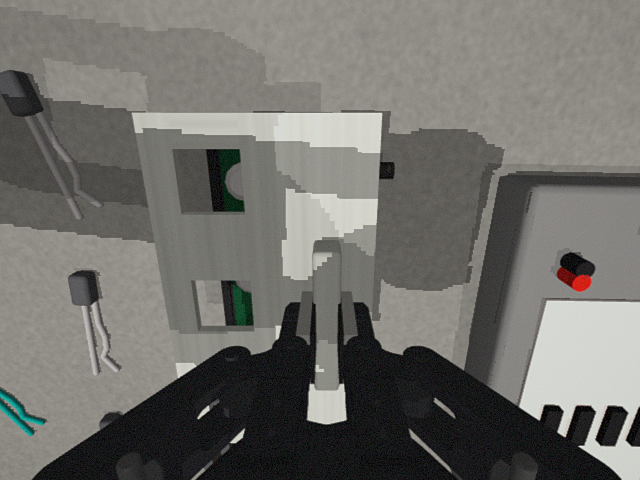

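```bash
python3 - <<'E'
from h import *
d=dict(np.load('w5.npz'))
c=np.array([.609,.0725,.074])
for q in [c,c+[-.011,0,-.004],c+[0,.011,-.004],c+[0,-.011,-.004]]: print(proj(d,q).round(1))
E
```

```text
[242.5 180.5]
[224.7 178.9]
[242.9 159.5]
[245.2 198.4]
```

{"name": "drive_tool", "arguments": {"rows": [[[-0.004,0.001,0],0],[[-0.003,0.001,0],0],[[0,0,0.01],0],[[0,0,0.01],0],[[0,0,0.008],0],[[0,0,0],0],[[0,0,0],0],[[0,0,0],0]]}}

```text
t: 10.05
tool_pos: [0.6586, 0.0127, 0.1673]
tool_rot: [2.201, 2.241, 0.001]
contact_force: [-1.0, -0.2, -2.5]
opening: 0.0091
grip_force: 99.2
```

```bash
python3 - <<'E'
from h import *
say(); mv((.6578,.0141,.120),1.588)
E
```

```text
t 10.05 p [0.6586 0.0127 0.1673] yaw 1.5888 zt [ 0.001 -0.    -1.   ] open 0.0091 F [-1.  -0.2 -2.5]
shift [ 0.0014 -0.0008  0.0473] turn 0.0008
```

{"name": "drive_tool", "arguments": {"rows": [[[0.001,-0.001,0.006],0],[[0,0,0.006],0],[[0,0,0.005],0],[[0,0,0.003],0],[[0,0,0],0],[[0,0,0],0]]}}

```text
t: 10.65
tool_pos: [0.6573, 0.0137, 0.1468]
tool_rot: [-2.201, -2.241, 0.0]
contact_force: [0.1, -0.2, -3.0]
opening: 0.0093
grip_force: 99.2
```

{"name": "drive_tool", "arguments": {"rows": [[[0,0,0.005],0],[[0,0,0.005],0],[[0,0,0.005],0],[[0,0,0.005],0],[[0,0,0],0],[[0,0,0],0]]}}

```text
t: 11.25
tool_pos: [0.6572, 0.0138, 0.1266]
tool_rot: [-2.201, -2.241, 0.001]
contact_force: [-0.1, -0.2, -2.6]
opening: 0.0093
grip_force: 99.2
```

{"name": "drive_tool", "arguments": {"rows": [[[0,0,0.003],0],[[0,0,0.002],0],[[0,0,0.001],0],[[0,0,0],0],[[0,0,0],0]]}}

```text
t: 11.75
tool_pos: [0.6573, 0.0138, 0.1209]
tool_rot: [-2.201, -2.241, -0.0]
contact_force: [-0.4, -0.7, -1.9]
opening: 0.0093
grip_force: 99.2
```

{"name": "drive_tool", "arguments": {"rows": [[[0,0,0.001],0],[[0,0,0.0005],0],[[0,0,0],0],[[0,0,0],0]]}}

```text
t: 12.15
tool_pos: [0.6576, 0.0137, 0.1204]
tool_rot: [2.201, 2.241, 0.0]
contact_force: [-2.9, 0.1, 5.2]
opening: 0.0095
grip_force: 100.2
```

{"name": "drive_tool", "arguments": {"rows": [[[0,0,0],0],[[0,0,0],0],[[0,0,0],0],[[0,0,0],0]], "jaw": 0.65}}

```text
t: 12.55
tool_pos: [0.6573, 0.0137, 0.1192]
tool_rot: [-2.201, -2.241, 0.0]
contact_force: [1.1, -0.0, -0.2]
opening: 0.0302
grip_force: 0.0
```

{"name": "drive_tool", "arguments": {"rows": [[[0,0,-0.01],0],[[0,0,-0.02],0],[[0,0,-0.03],0],[[0,-0.02,-0.03],0],[[-0.03,-0.04,0],0],[[0,0,0],0],[[0,0,0],0]], "jaw": 0.65}}

```text
t: 13.25
tool_pos: [0.5974, -0.0177, 0.2101]
tool_rot: [2.202, 2.24, 0.001]
contact_force: [-0.6, 0.0, -0.7]
opening: 0.0296
grip_force: 0.0
```

```bash
python3 - <<'E'
from h import *
say(); d=snap('wrist'); cv2.imwrite('pics/w6.png',d['image']);np.savez('w6.npz',**d)
c=np.array([.610,.0125,0])
for y in (.06,0,-.06): print(proj(d,c+[-.017*y,y,.074]).round(1))
E
```

```text
t 13.25 p [ 0.5974 -0.0177  0.2101] yaw 1.5877 zt [ 0.001  0.    -1.   ] open 0.0296 F [-0.6  0.  -0.7]
[347.6 108.8]
[345.7 212.1]
[344.1 297.9]
```

View pics/w6.png

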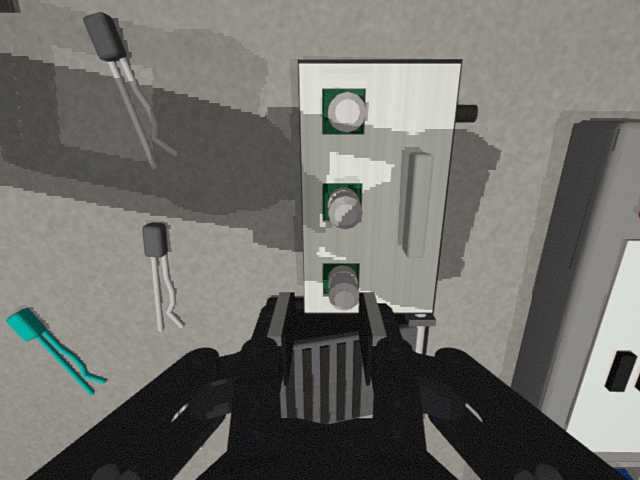

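Cover seated: the posts come up through the holes and the rib is on the far side. In w6, clip B has its block at (154,240) and straight tip at (159,330), and clip A has its block at (104,38) and tip at (154,166).

```bash
python3 - <<'E'
from h import *
d=dict(np.load('w6.npz'))
for n,b,t in [('A',(101,32),(154,166)),('B',(154,236),(160,329))]:
    B=onz(d,*b,.014);T=onz(d,*t,.0025); a=np.arctan2(*(T-B)[1::-1]); h=a+np.arcsin(5/94); print(n,B.round(4),T.round(4),'heading',round(h,3),np.hypot(*(T-B)[:2]))
say(); mv((.447,-.03,.2))
E
```

```text
A [0.4429 0.1204 0.014 ] [0.4599 0.0294 0.0025] heading -1.333 0.09265304477646058
B [ 0.4572 -0.0259  0.014 ] [ 0.4431 -0.1228  0.0025] heading -1.662 0.09794318079416856
t 13.3 p [ 0.5981 -0.0174  0.2102] yaw 1.5883 zt [ 0.002  0.    -1.   ] open 0.03 F [-0.1  0.5 -0.5]
shift [-0.0099 -0.1513  0.01  ]
```

{"name": "drive_tool", "arguments": {"rows": [[[0,-0.04,0],0.14],[[0,-0.04,0],0.14],[[0,-0.04,0],0.14],[[0,0,0],0.14],[[0,0,0],0.14],[[0,0,0],0.14],[[0,0,0],0.14],[[0,0,0],0.14],[[0,0,0],0.14],[[0,0,0],0.14]], "jaw": 0.45}}

```text
t: 14.3
tool_pos: [0.4807, -0.0024, 0.21]
tool_rot: [-3.128, -0.288, -0.001]
contact_force: [0.2, 0.2, -0.4]
opening: 0.0469
grip_force: 0.0
```

{"name": "drive_tool", "arguments": {"rows": [[[0,0,0],0.14],[[0,0,0],0.14],[[0,0,0],0.14],[[0,0,0],0.14],[[0,0,0],0.14],[[0,0,0],0.14],[[0,0,0],0.14],[[0,0,0],0.14],[[0,0,0],0.14],[[0,0,0],0.14]]}}

```text
t: 15.3
tool_pos: [0.4807, -0.0024, 0.2101]
tool_rot: [-2.578, 1.794, -0.001]
contact_force: [-0.3, 0.6, 0.7]
opening: 0.0466
grip_force: 0.0
```

```bash
python3 - <<'E'
from h import *
say(); mv((.447,-.03,.2),-1.53); print(ctrl.get_obs()['q'])
E
```

```text
t 15.3 p [ 0.4807 -0.0024  0.2101] yaw -1.2161 zt [ 0.001  0.    -1.   ] open 0.0466 F [-0.3  0.6  0.7]
shift [0.0142 0.0412 0.01  ] turn 0.3139
[-1.60135467e-01 -2.25875404e-01  2.03435015e+00  2.33995638e-04
  1.33222930e+00  2.62670375e+00]
```

{"name": "drive_tool", "arguments": {"rows": [[[0.005,0.015,0.01],0.12],[[0.01,0.01,0],0.12],[[0.01,0,0],0.12],[[0,0,0],0],[[0,0,0],0],[[0,0,0],0]]}}

```text
t: 15.9
tool_pos: [0.4616, -0.0344, 0.1997]
tool_rot: [-2.223, 2.219, -0.0]
contact_force: [-0.4, 1.7, -0.1]
opening: 0.0469
grip_force: 0.0
```

```bash
python3 - <<'E'
from h import *
say(); d=snap('wrist'); cv2.imwrite('pics/w7.png',d['image']);np.savez('w7.npz',**d)
E
```

```text
t 15.9 p [ 0.4616 -0.0344  0.1997] yaw -1.569 zt [ 0.  0. -1.] open 0.0469 F [-0.4  1.7 -0.1]
```

View pics/w7.png

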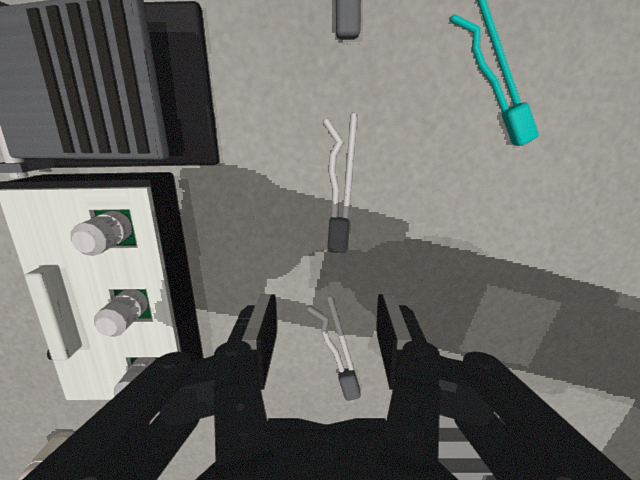

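Clip B has its block at (339,233) and straight tip at (353,115). Clip A is at (349,385), and the teal one is not touched.

```bash
cat >> h.py <<'E'
def clipfind(d,guess,r=60):
    """dark block near guess (world xy): minAreaRect of block top; leg tip by thresholds. returns block xy, heading"""
    im=d['image']; u,v=proj(d,[*guess,.014]); 
    hsv=cv2.cvtColor(cv2.medianBlur(im,3),cv2.COLOR_BGR2HSV)
    m=np.zeros(im.shape[:2],np.uint8); cv2.circle(m,(int(u),int(v)),r,255,-1)
    dark=cv2.bitwise_and(m,cv2.inRange(hsv,(0,0,0),(180,80,72)))
    n,l,s,c=cv2.connectedComponentsWithStats(dark)
    for k in range(1,n):
        if s[k,4]>80: 
            cn,_=cv2.findContours((l==k).astype(np.uint8),0,2); rect=cv2.minAreaRect(cn[0]); print('  blob',c[k].round(1),s[k,4],'rect',np.round(rect[0],1),np.round(rect[1],1),round(rect[2],1),onz(d,*c[k],.010).round(4))
E
python3 - <<'E'
from h import *
d=dict(np.load('w7.npz'))
clipfind(d,(.455,-.03),45)
B=onz(d,339.5,232,.014);T=onz(d,353,115,.0025);a=np.arctan2(*(T-B)[1::-1]);print(B,T,a+np.arcsin(5/94),np.hypot(*(T-B)[:2]))
L0=onz(d,347,215,.0025); print('leg heading',np.arctan2(*(T-L0)[1::-1]))
A=onz(d,349,380,.014);TA=onz(d,331,298,.0025);a=np.arctan2(*(TA-A)[1::-1]);print('A',A,TA,a+np.arcsin(5/94),np.hypot(*(TA-A)[:2]))
print('C front',onz(d,348,20,.014))
print(d['image'][235,339],d['image'][270,339],d['image'][235,300], d['image'][385,349])
E
```

```text
blob [338.  234.7] 698 rect [338.1 234.6] [20.2 35.6] 4.1 [ 0.4534 -0.0327  0.01  ]
[ 0.45238389 -0.03626315  0.014     ] [ 0.44328315 -0.12296179  0.0025    ] -1.622166506249444 0.08717497295338972
leg heading -1.6074288050462304
A [0.44156296 0.10748715 0.014     ] [0.45853561 0.0285638  0.0025    ] -1.3057534542756826 0.08072772705774385
C front [ 0.4489286  -0.18068908  0.014     ]
[68 66 68] [80 82 87] [104 105 110] [104 103 102]
```

```bash
python3 - <<'E'
from h import *
say(); mv((.454,-.0295,.0755),-1.615)
E
```

```text
t 15.95 p [ 0.4614 -0.0344  0.1996] yaw -1.5692 zt [ 0.  0. -1.] open 0.047 F [-1.2  0.7 -0. ]
shift [-0.0049  0.0075  0.1241] turn 0.0458
```

{"name": "drive_tool", "arguments": {"rows": [[[-0.005,0.0075,0],0.046],[[0,0,0.04],0],[[0,0,0.04],0],[[0,0,0.03],0],[[0,0,0],0],[[0,0,0],0],[[0,0,0],0],[[0,0,0],0]]}}

```text
t: 16.75
tool_pos: [0.4552, -0.0301, 0.0917]
tool_rot: [-2.168, 2.27, -0.006]
contact_force: [0.5, -0.4, 0.1]
opening: 0.0466
grip_force: 0.0
```

```bash
python3 - <<'E'
from h import *
say(); mv((.454,-.0295,.0755),-1.615)
E
```

```text
t 16.75 p [ 0.4552 -0.0301  0.0917] yaw -1.6169 zt [ 0.004 -0.001 -1.   ] open 0.0466 F [ 0.5 -0.4  0.1]
shift [-0.0006  0.0013  0.0162] turn -0.0019
```

{"name": "drive_tool", "arguments": {"rows": [[[-0.0005,0.001,0.007],0],[[0,0,0.005],0],[[0,0,0.003],0],[[0,0,0],0],[[0,0,0],0],[[0,0,0],0]]}}

```text
t: 17.35
tool_pos: [0.4527, -0.0293, 0.0745]
tool_rot: [-2.169, 2.272, -0.0]
contact_force: [-0.0, 0.4, -1.0]
opening: 0.0469
grip_force: 0.0
```

{"name": "drive_tool", "arguments": {"rows": [[[0,0,0],0],[[0,0,0],0],[[0,0,0],0],[[0,0,0],0],[[0,0,0],0],[[0,0,0],0],[[0,0,0],0]], "jaw": 1.0, "grip_force": 80}}

```text
t: 18.05
tool_pos: [0.453, -0.0293, 0.0749]
tool_rot: [-2.169, 2.272, -0.001]
contact_force: [-2.0, 0.5, 5.1]
opening: 0.0138
grip_force: 79.9
```

{"name": "drive_tool", "arguments": {"rows": [[[0,0,-0.01],0],[[0,0,-0.03],0],[[0,0,-0.04],0],[[0,0,-0.005],0],[[0,0,0],-0.136],[[0,0,0],-0.136],[[0,0,0],-0.136],[[0,0,0],-0.136],[[0,0,0],-0.136],[[0,0,0],-0.136]]}}

```text
t: 19.05
tool_pos: [0.4519, -0.0291, 0.1585]
tool_rot: [2.896, -1.217, -0.002]
contact_force: [-0.6, 0.7, -0.8]
opening: 0.0136
grip_force: 79.2
```

{"name": "drive_tool", "arguments": {"rows": [[[0,0,0],-0.136],[[0,0,0],-0.136],[[0,0,0],-0.136],[[0,0,0],-0.136],[[0,0,0],-0.136],[[0,0,0],-0.136],[[0,0,0],0],[[0,0,0],0],[[0,0,0],0]]}}

```text
t: 19.95
tool_pos: [0.4524, -0.0292, 0.1591]
tool_rot: [-3.141, -0.02, 0.001]
contact_force: [0.6, 0.6, -0.8]
opening: 0.0133
grip_force: 79.2
```

```bash
python3 - <<'E'
from h import *
say(); mv((.48,.0175,.16),.017); d=snap('wrist'); cv2.imwrite('pics/w8.png',d['image']);np.savez('w8.npz',**d)
E
```

```text
t 19.95 p [ 0.4524 -0.0292  0.1591] yaw 0.0129 zt [-0.001  0.    -1.   ] open 0.0133 F [ 0.6  0.6 -0.8]
shift [ 0.0282 -0.0463 -0.0009] turn -0.0041
```

View pics/w8.png

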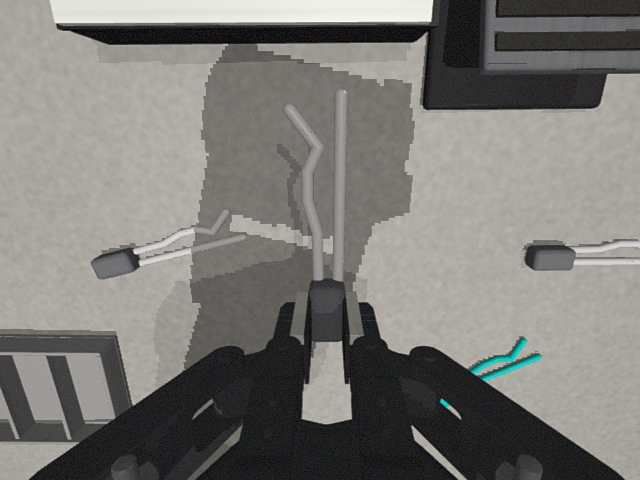

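Clip B is held straight; tip at (341,92). A block is at (115,263), C block at (551,258).

```bash
python3 - <<'E'
from h import *
d=dict(np.load('w8.npz')); o,p,R=st()
zl=p[2]-.0724
for q in [(341.3,94),(340.5,180),(339,270)]: 
    X=onz(d,*q,zl); print(X.round(4),(R.T@(X-p)).round(4))
for n,b,t in [('A',(113,260),(245,236)),('C',(551,255),(640,261))]:
    print(n,onz(d,*b,.014).round(4),onz(d,*t,.0025).round(4))
E
```

```text
[ 0.5473 -0.0342  0.0868] [0.0948 0.0063 0.0724]
[ 0.5143 -0.0348  0.0868] [0.0619 0.0064 0.0724]
[ 0.4735 -0.0352  0.0868] [0.021  0.0062 0.0724]
A [0.446  0.1154 0.014 ] [0.4605 0.0273 0.0025]
C [ 0.4535 -0.1817  0.014 ] [ 0.4452 -0.2548  0.0025]
```

{"name": "drive_tool", "arguments": {"rows": [[[0.01,-0.016,0],0],[[0.01,-0.016,0],0],[[0.01,-0.014,0],0],[[0,0,0],-0.004],[[0,0,0],0],[[0,0,0],0],[[0,0,0],0]]}}

```text
t: 20.7
tool_pos: [0.4816, 0.0167, 0.1593]
tool_rot: [3.141, 0.028, -0.0]
contact_force: [-0.0, -0.1, -0.5]
opening: 0.0135
grip_force: 79.2
```

```bash
python3 - <<'E'
from h import *
say(); d=snap('wrist'); cv2.imwrite('pics/w9.png',d['image']);np.savez('w9.npz',**d)
for y in (.06,0,-.06): print(proj(d,np.array([.610-.017*y,.0125+y,.074])).round(1))
im=d['image'][0:250,170:470]
cv2.imwrite('pics/w9c.png',cv2.resize(im,None,fx=2.4,fy=2.4,interpolation=cv2.INTER_CUBIC))
E
```

```text
t 20.7 p [0.4816 0.0167 0.1593] yaw 0.0178 zt [-0. -0. -1.] open 0.0135 F [-0.  -0.1 -0.5]
[186.9   2.9]
[341.6   3. ]
[496.3   3.1]
```

View pics/w9c.png

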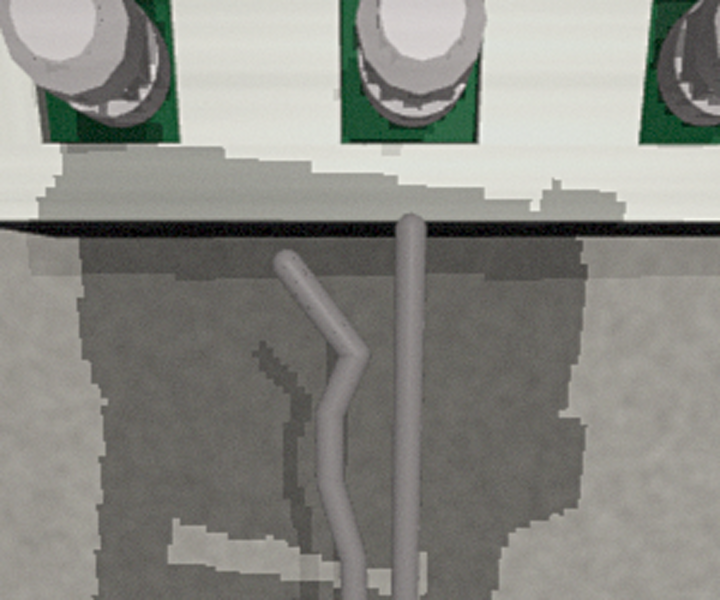

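Post 2's flat top is at about u=346 (crop 423,20), and the leg is at u≈340. The tool is square to the cover's front edge. The leg needs about 2.3 mm toward -y.

{"name": "drive_tool", "arguments": {"rows": [[[0,0.0023,0],0],[[0,0,0.015],0],[[0,0,0.012],0],[[0,0,0.004],0],[[0,0,0],0],[[0,0,0],0],[[0,0,0],0]]}}

```text
t: 21.45
tool_pos: [0.4824, 0.0148, 0.129]
tool_rot: [3.141, 0.03, 0.002]
contact_force: [0.1, 0.1, -0.5]
opening: 0.0143
grip_force: 79.2
```

```bash
python3 - <<'E'
from h import *
say(); mv((.548,.0145+.066*.0178,.1274),.0178)
E
```

```text
t 21.45 p [0.4824 0.0148 0.129 ] yaw 0.0189 zt [ 0.001 -0.    -1.   ] open 0.0143 F [ 0.1  0.1 -0.5]
shift [0.0656 0.0004 0.0017] turn 0.0011
```

{"name": "drive_tool", "arguments": {"rows": [[[0.008,0.0004,0.0015],0],[[0.008,0,0],0],[[0.004,0,0],0],[[0.003,0,0],0],[[0.003,0,0],0],[[0,0,0],0]]}}

```text
t: 22.05
tool_pos: [0.5083, 0.015, 0.1269]
tool_rot: [3.141, 0.03, 0.0]
contact_force: [-0.2, 0.5, 1.1]
opening: 0.0134
grip_force: 79.2
```

{"name": "drive_tool", "arguments": {"rows": [[[0.003,0,0],0],[[0.003,0,0],0],[[0.003,0,0],0],[[0.003,0,0],0],[[0,0,0],0]]}}

```text
t: 22.55
tool_pos: [0.5204, 0.0152, 0.127]
tool_rot: [3.141, 0.03, 0.001]
contact_force: [0.4, -1.2, -0.2]
opening: 0.0137
grip_force: 79.2
```

{"name": "drive_tool", "arguments": {"rows": [[[0.004,0,0],0],[[0.004,0,0],0],[[0.003,0,0],0],[[0.003,0,0],0],[[0.003,0,0],0],[[0.003,0,0],0],[[0,0,0],0]]}}

```text
t: 23.25
tool_pos: [0.5408, 0.0157, 0.1272]
tool_rot: [-3.141, -0.03, -0.003]
contact_force: [0.7, 2.9, -0.9]
opening: 0.0137
grip_force: 79.2
```

{"name": "drive_tool", "arguments": {"rows": [[[0.003,0,0],0],[[0.003,0,0],0],[[0.003,0,0],0],[[0.002,0,0],0],[[0,0,0],0],[[0,0,0],0]]}}

```text
t: 23.85
tool_pos: [0.551, 0.0156, 0.1269]
tool_rot: [3.141, 0.029, 0.0]
contact_force: [0.4, 0.5, -1.0]
opening: 0.0133
grip_force: 79.2
```

{"name": "drive_tool", "arguments": {"rows": [[[0.001,0,0],0],[[0.001,0,0],0],[[0,0,0],0],[[0,0,0],0]]}}

```text
t: 24.25
tool_pos: [0.5529, 0.0158, 0.1269]
tool_rot: [3.141, 0.03, -0.0]
contact_force: [-0.1, -0.7, -0.9]
opening: 0.0138
grip_force: 79.2
```

```bash
python3 - <<'E'
from h import *
say(); d=snap('wrist'); np.savez('w10.npz',**d); cv2.imwrite('pics/w10.png',d['image'])
E
```

```text
t 24.25 p [0.5529 0.0158 0.1269] yaw 0.0188 zt [-0. -0. -1.] open 0.0138 F [-0.1 -0.7 -0.9]
```

```bash
cat >> h.py <<'E'
def shift(a,b,x0,x1,y0,y1,m=14):
    g=[cv2.Sobel(cv2.cvtColor(i,cv2.COLOR_BGR2GRAY),cv2.CV_32F,0,1,ksize=3) for i in (a,b)]
    r=cv2.matchTemplate(g[1][y0-m:y1+m,x0-m:x1+m],g[0][y0:y1,x0:x1],cv2.TM_CCOEFF_NORMED); _,v,_,l=cv2.minMaxLoc(r); print('shift px',l[0]-m,l[1]-m,round(v,2))
E
python3 - <<'E'
from h import *
a=np.load('w8.npz')['image'];b=np.load('w10.npz')['image']
shift(a,b,312,342,278,340); shift(a,b,325,357,84,110); shift(a,b,300,330,265,300)
E
```

```text
shift px 0 0 0.93
shift px 9 4 0.36
shift px 0 0 0.93
```

{"name": "drive_tool", "arguments": {"rows": [[[0,0,0],0],[[0,0,0],0],[[0,0,0],0],[[0,0,-0.01],0],[[0,0,-0.03],0],[[-0.02,0,-0.03],0],[[-0.03,0.03,0],0],[[-0.03,0.03,0],0],[[0,0.04,0],0],[[0,0,0],0]], "jaw": 0.62}}

```text
t: 25.3
tool_pos: [0.4745, -0.0888, 0.1982]
tool_rot: [3.14, 0.022, 0.003]
contact_force: [-0.5, 0.2, 0.6]
opening: 0.0325
grip_force: 0.0
```

```bash
python3 - <<'E'
from h import *
say(); mv((.452,-.16,.2),-1.60); print(ctrl.get_obs()['q'])
d=snap('wrist'); np.savez('w11.npz',**d); cv2.imwrite('pics/w11.png',d['image'])
t=snap('top'); np.savez('top1.npz',**t); a=dict(np.load('top0.npz'))
E
```

```text
t 25.3 p [ 0.4745 -0.0888  0.1982] yaw 0.0141 zt [ 0.002 -0.002 -1.   ] open 0.0325 F [-0.5  0.2  0.6]
shift [-0.0235  0.0709 -0.0017] turn 1.6141
[-3.38741244e-01 -2.07736212e-01  2.04007167e+00 -1.23226070e-03
  1.30662313e+00  1.21823337e+00]
```

{"name": "drive_tool", "arguments": {"rows": [[[0,0.03,0],0],[[-0.02,0.03,0],0],[[0,0.035,0],0],[[0,0,0],0.144],[[0,0,0],0.144],[[0,0,0],0.144],[[0,0,0],0.144],[[0,0,0],0.144],[[0,0,0],0.144],[[0,0,0],0.144]], "jaw": 0.45}}

```text
t: 26.4
tool_pos: [0.4574, -0.1799, 0.1972]
tool_rot: [-2.762, 1.497, 0.0]
contact_force: [-0.5, 0.4, 1.1]
opening: 0.0469
grip_force: 0.0
```

{"name": "drive_tool", "arguments": {"rows": [[[0,0,0],0.144],[[0,0,0],0.144],[[0,0,0],0.144],[[0,0,0],0.144],[[0,0,0],0],[[0,0,0],0],[[0,0,0],0]]}}

```text
t: 27.1
tool_pos: [0.4569, -0.1806, 0.197]
tool_rot: [-2.231, 2.212, 0.0]
contact_force: [0.1, -0.1, 0.8]
opening: 0.0471
grip_force: 0.0
```

```bash
python3 - <<'E'
from h import *
say(); d=snap('wrist'); np.savez('w12.npz',**d); cv2.imwrite('pics/w12.png',d['image'])
clipfind(d,(.452,-.183),60)
# sub-image brightness of straight leg: threshold
g=cv2.cvtColor(d['image'],cv2.COLOR_BGR2GRAY); u,v=proj(d,(.452,-.183,.01)).astype(int); print(u,v)
bg=cv2.medianBlur(g,31).astype(int); m=((np.abs(g.astype(int)-bg)>25)).astype(np.uint8)
n,l,s,c=cv2.connectedComponentsWithStats(m)
for k in range(1,n):
    if s[k,4]>60 and s[k,1]<320 and 150<c[k][0]<520: print(s[k],c[k].round(1))
E
```

```text
t 27.1 p [ 0.4569 -0.1806  0.197 ] yaw -1.5624 zt [ 0.  0. -1.] open 0.0471 F [ 0.1 -0.1  0.8]
333 230
[215   0  26  21 122] [225.6   9.8]
[242   0  46  25 260] [266.5  13.4]
[ 386    0   85   89 1056] [426.3  43. ]
[ 313   99   39  146 1443] [336.2 178.3]
[197 162  25  18 100] [205.7 166.8]
[173 205  16  11  66] [181.6 211.7]
[439 206  60 116 967] [464.8 268.7]
[202 215  16  15 103] [211.3 219.7]
[423 224  21  10  80] [430.8 228.2]
[158 253  10  17  62] [163.2 259.7]
[296 255  36  17 174] [317.8 261.7]
[149 261  34  91 822] [166.3 305.9]
[390 264  20  31 133] [400.3 280.4]
[ 186  280  113   81 2191] [243.7 322.7]
[ 376  294   46   56 1114] [397.  321.9]
```

```bash
cat >> h.py <<'E'
def clip2(d,guess):
    g=cv2.cvtColor(d['image'],cv2.COLOR_BGR2GRAY); bg=cv2.medianBlur(g,31).astype(int); df=g.astype(int)-bg
    m=(np.abs(df)>22).astype(np.uint8); n,l,s,c=cv2.connectedComponentsWithStats(m)
    u,v=proj(d,[*guess,.012]); yy,xx=np.mgrid[:480,:640]; near=l[(np.hypot(xx-u,yy-v)<12)&(l>0)]; k=np.bincount(near).argmax()
    M=l==k; dark=M&(df<-22)&(yy>v-35); ys=np.where(dark.sum(1)>8)[0]; print('bbox',s[k],'block rows',ys.min(),ys.max(),'cent',xx[dark].mean(),yy[dark].mean())
    pts=[]
    for r in range(s[k,1],ys.min()-6):
        cs=np.where(M[r])[0]
        if len(cs)==0: continue
        runs=np.split(cs,np.where(np.diff(cs)>1)[0]+1); q=runs[-1]
        if 4<=len(q)<=13: pts.append(onz(d,q.mean(),r,.0025))
    P=np.array(pts)[:,:2]; vx,vy,x0,y0=cv2.fitLine(P.astype(np.float32),cv2.DIST_HUBER,0,.001,.001).ravel(); e=np.array([vx,vy]); 
    if e@(P[0]-P[-1])<0:e=-e
    tip=P[0] if True else 0
    h=np.arctan2(e[1],e[0]); nrm=np.array([-e[1],e[0]]); t=np.array([x0,y0])+e*(e@(P[0]-[x0,y0]))
    o=t-.094*e+.005*nrm; print('tip',t.round(4),'heading',round(float(h),4),'origin',o.round(4),'blockc',onz(d,xx[dark].mean(),yy[dark].mean(),.011).round(4),len(P))
E
python3 - <<'E'
from h import *
d=dict(np.load('w12.npz')); clip2(d,(.452,-.183))
d=dict(np.load('w7.npz')); clip2(d,(.453,-.0295))
E
```

```text
bbox [ 313   99   39  153 1661] block rows 208 243 cent 338.43380855397146 225.87169042769858
tip [ 0.4457 -0.2787] heading -1.5453 origin [ 0.4483 -0.1846] blockc [ 0.4486 -0.1875  0.011 ] 83
bbox [328 237  20  16  91] block rows 249 252 cent 335.8791208791209 247.14285714285714Traceback (most recent call last):
  File "<stdin>", line 3, in <module>
  File "h.py", line 55, in clip2
    P=np.array(pts)[:,:2]; vx,vy,x0,y0=cv2.fitLine(P.astype(np.float32),cv2.DIST_HUBER,0,.001,.001).ravel(); e=np.array([vx,vy]);
      ~~~~~~~~~~~~~^^^^^^
IndexError: too many indices for array: array is 1-dimensional, but 2 were indexed
```

```bash
python3 - <<'E'
from h import *
say(); mv((.4498,-.1848,.0755),-1.545)
E
```

```text
t 27.15 p [ 0.4568 -0.1807  0.197 ] yaw -1.5631 zt [ 0.  0. -1.] open 0.0469 F [-0.1  0.  -0.2]
shift [0.004  0.0071 0.1215] turn -0.0181
```

{"name": "drive_tool", "arguments": {"rows": [[[0.004,0.007,0],-0.018],[[0,0,0.04],0],[[0,0,0.04],0],[[0,0,0.02],0],[[0,0,0],0],[[0,0,0],0],[[0,0,0],0]]}}

```text
t: 27.85
tool_pos: [0.4509, -0.1858, 0.0989]
tool_rot: [-2.247, 2.194, -0.005]
contact_force: [0.1, -0.6, -0.0]
opening: 0.0468
grip_force: 0.0
```

```bash
python3 - <<'E'
from h import *
say(); mv((.4498,-.1848,.0752),-1.545)
E
```

```text
t 27.85 p [ 0.4509 -0.1858  0.0989] yaw -1.5468 zt [ 0.003 -0.002 -1.   ] open 0.0468 F [ 0.1 -0.6 -0. ]
shift [-0.001   0.0012  0.0237] turn -0.0018
```

{"name": "drive_tool", "arguments": {"rows": [[[-0.001,0.001,0.01],0],[[0,0,0.008],0],[[0,0,0.003],0],[[0,0,0.0015],0],[[0,0,0],0],[[0,0,0],0],[[0,0,0],0]]}}

```text
t: 28.55
tool_pos: [0.4488, -0.1842, 0.0747]
tool_rot: [-2.247, 2.195, -0.001]
contact_force: [0.2, -0.4, -0.7]
opening: 0.0468
grip_force: 0.0
```

{"name": "drive_tool", "arguments": {"rows": [[[0,0,0],0],[[0,0,0],0],[[0,0,0],0],[[0,0,0],0],[[0,0,0],0],[[0,0,0],0],[[0,0,0],0]], "jaw": 1.0, "grip_force": 80}}

```text
t: 29.25
tool_pos: [0.449, -0.1843, 0.0749]
tool_rot: [-2.247, 2.195, -0.001]
contact_force: [-0.2, -0.6, 4.2]
opening: 0.0135
grip_force: 79.9
```

{"name": "drive_tool", "arguments": {"rows": [[[0,0,-0.01],0],[[0,0,-0.03],0],[[0,0,-0.04],0],[[-0.03,0,-0.005],0],[[-0.04,0,0],0],[[-0.04,0,0],0],[[-0.03,0,0],-0.142],[[0,0,0],-0.142],[[0,0,0],-0.142],[[0,0,0],-0.142]]}}

```text
t: 30.25
tool_pos: [0.4449, -0.0436, 0.1592]
tool_rot: [2.777, -1.468, -0.001]
contact_force: [-0.1, -0.2, -0.3]
opening: 0.0135
grip_force: 79.3
```

{"name": "drive_tool", "arguments": {"rows": [[[0,0,0],-0.142],[[0,0,0],-0.142],[[0,0,0],-0.142],[[0,0,0],-0.142],[[0,0,0],-0.142],[[0,0,0],-0.142],[[0,0,0],-0.142],[[0,0,0],0],[[0,0,0],0],[[0,0,0],0]]}}

```text
t: 31.25
tool_pos: [0.4452, -0.0441, 0.1593]
tool_rot: [-3.141, -0.02, 0.0]
contact_force: [0.9, 0.5, 0.1]
opening: 0.0135
grip_force: 79.3
```

```bash
python3 - <<'E'
from h import *
say(); mv((.480,-.0455,.16),.0185); d=snap('wrist'); np.savez('w13.npz',**d); cv2.imwrite('pics/w13.png',d['image'])
a=np.load('w8.npz')['image'];b=d['image']
shift(a,b,312,342,278,340); shift(a,b,325,357,84,110); shift(a,b,300,330,265,300)
E
```

```text
t 31.25 p [ 0.4452 -0.0441  0.1593] yaw 0.0128 zt [-0.  0. -1.] open 0.0135 F [0.9 0.5 0.1]
shift [ 0.0348  0.0018 -0.0007] turn -0.0057
shift px 0 1 0.91
shift px 0 2 0.62
shift px 0 1 0.91
```

{"name": "drive_tool", "arguments": {"rows": [[[0.015,0.001,0],-0.0057],[[0.015,0.001,0],0],[[0.005,0,0],0],[[0,0,0.015],0],[[0,0,0.013],0],[[0,0,0.004],0],[[0,0,0],0],[[0,0,0],0],[[0,0,0],0]]}}

```text
t: 32.2
tool_pos: [0.4807, -0.0456, 0.1281]
tool_rot: [3.141, 0.032, 0.002]
contact_force: [-1.0, 0.0, -0.4]
opening: 0.0138
grip_force: 79.3
```

```bash
python3 - <<'E'
from h import *
say(); mv((.5548,-.0442,.127),.0185)
E
```

```text
t 32.2 p [ 0.4807 -0.0456  0.1281] yaw 0.0204 zt [ 0.001 -0.    -1.   ] open 0.0138 F [-1.   0.  -0.4]
shift [0.0741 0.0001 0.0012] turn 0.0019
```

{"name": "drive_tool", "arguments": {"rows": [[[0.01,0,0.001],0.001],[[0.008,0,0],0],[[0.004,0,0],0],[[0.003,0,0],0],[[0.003,0,0],0],[[0.003,0,0],0],[[0.003,0,0],0],[[0.003,0,0],0],[[0,0,0],0]]}}

```text
t: 33.1
tool_pos: [0.5177, -0.0448, 0.1265]
tool_rot: [3.141, 0.031, 0.0]
contact_force: [0.6, -0.6, 0.0]
opening: 0.0136
grip_force: 79.3
```

{"name": "drive_tool", "arguments": {"rows": [[[0.004,0,0],0],[[0.004,0,0],0],[[0.003,0,0],0],[[0.003,0,0],0],[[0.003,0,0],0],[[0.003,0,0],0],[[0.003,0,0],0],[[0.003,0,0],0],[[0,0,0],0]]}}

```text
t: 34.0
tool_pos: [0.5444, -0.0442, 0.1268]
tool_rot: [3.141, 0.031, 0.004]
contact_force: [3.7, 2.2, -1.7]
opening: 0.0135
grip_force: 79.2
```

{"name": "drive_tool", "arguments": {"rows": [[[0.003,0,0],0],[[0.003,0,0],0],[[0.003,0,0],0],[[0.002,0,0],0],[[0,0,0],0],[[0,0,0],0]]}}

```text
t: 34.6
tool_pos: [0.5544, -0.0442, 0.1264]
tool_rot: [3.141, 0.03, -0.0]
contact_force: [0.2, 0.4, -0.6]
opening: 0.0135
grip_force: 79.3
```

```bash
python3 - <<'E'
from h import *
say(); mv((.5548,-.0442,.127),.0185); d=snap('wrist'); np.savez('w14.npz',**d); cv2.imwrite('pics/w14.png',d['image'])
a=np.load('w13.npz')['image'];b=d['image']
shift(a,b,312,342,278,340); shift(a,b,300,330,265,300)
E
```

```text
t 34.6 p [ 0.5544 -0.0442  0.1264] yaw 0.0194 zt [-0. -0. -1.] open 0.0135 F [ 0.2  0.4 -0.6]
shift [ 0.0004  0.     -0.0006] turn 0.0009
shift px 0 0 0.93
shift px 0 0 0.74
```

{"name": "drive_tool", "arguments": {"rows": [[[0.0008,0,0],0],[[0,0,0],0],[[0,0,0],0],[[0,0,0],0]]}}

```text
t: 35.05
tool_pos: [0.5551, -0.044, 0.1264]
tool_rot: [-3.141, -0.031, 0.0]
contact_force: [0.2, -0.2, -0.5]
opening: 0.0139
grip_force: 79.3
```

{"name": "drive_tool", "arguments": {"rows": [[[0,0,0],0],[[0,0,0],0],[[0,0,0],0],[[0,0,-0.01],0],[[0,0,-0.03],0],[[-0.02,0,-0.03],0],[[-0.03,-0.03,0],0],[[-0.03,-0.04,0],0],[[-0.02,-0.04,0],0],[[0,-0.05,0],0]], "jaw": 0.62}}

```text
t: 36.05
tool_pos: [0.4501, 0.1146, 0.197]
tool_rot: [3.141, 0.027, 0.001]
contact_force: [1.9, -0.6, 0.1]
opening: 0.0321
grip_force: 0.0
```

{"name": "drive_tool", "arguments": {"rows": [[[0,0,0],0.133],[[0,0,0],0.133],[[0,0,0],0.133],[[0,0,0],0.133],[[0,0,0],0.133],[[0,0,0],0.133],[[0,0,0],0.133],[[0,0,0],0.133],[[0,0,0],0.133],[[0,0,0],0.133]], "jaw": 0.45}}

```text
t: 37.05
tool_pos: [0.4523, 0.114, 0.1974]
tool_rot: [-2.485, 1.921, -0.001]
contact_force: [0.6, -0.8, -0.7]
opening: 0.0471
grip_force: 0.0
```

```bash
python3 - <<'E'
from h import *
say(); mv((.447,.112,.2),-1.31); print(ctrl.get_obs()['q'])
E
```

```text
t 37.05 p [0.4523 0.114  0.1974] yaw -1.316 zt [ 0.001  0.    -1.   ] open 0.0471 F [ 0.6 -0.8 -0.7]
shift [ 0.0006  0.0056 -0.0026] turn -0.006
[ 8.71714214e-02 -2.50348974e-01  2.07683563e+00 -3.12321814e-05
  1.31393958e+00  2.97396704e+00]
```

{"name": "drive_tool", "arguments": {"rows": [[[0,0,0],0],[[0,0,0],0]]}}

```text
t: 37.25
tool_pos: [0.4522, 0.114, 0.197]
tool_rot: [-2.493, 1.911, -0.001]
contact_force: [-0.6, -0.0, 1.0]
opening: 0.0471
grip_force: 0.0
```

```bash
python3 - <<'E'
from h import *
say(); d=snap('wrist'); np.savez('w15.npz',**d); cv2.imwrite('pics/w15.png',d['image'])
print(proj(d,(.444,.118,.012)))
try: clip2(d,(.444,.116))
except Exception as e: print(e)
clipfind(d,(.444,.116),60)
E
```

```text
t 37.25 p [0.4522 0.114  0.197 ] yaw -1.3077 zt [ 0.001  0.    -1.   ] open 0.0471 F [-0.6 -0.   1. ]
[336.36844164 242.09557452]
bbox [331 175  20  64 413] block rows 225 231 cent 340.41279069767444 229.01162790697674
tip [0.4481 0.0731] heading -1.2888 origin [0.4268 0.1647] blockc [0.4437 0.107  0.011 ] 28
  blob [340.4 241.4] 675 rect [340.5 241.5] [35. 19.] 90.0 [0.4408 0.1173 0.01  ]
```

```bash
sed -i 's/def clip2(d,guess):/def clip2(d,guess,th=22):/; s/(np.abs(df)>22)/(np.abs(df)>th)/' h.py; python3 - <<'E'
from h import *
d=dict(np.load('w15.npz'))
for th in (10,13,16,19):
    try: print(th); clip2(d,(.4405,.1195),th)
    except Exception as e: print(e)
g=cv2.cvtColor(d['image'],cv2.COLOR_BGR2GRAY).astype(int)
for r in range(95,220,12): print(r,g[r,325:375:1].tolist() if 0 else (g[r,325:375].argmax()+325,g[r,325:375].max(),np.median(g[r,300:400])))
E
```

```text
10
bbox [ 313  118   54  147 2515] block rows 225 258 cent 340.68879668049794 235.701244813278
tip [0.4597 0.0276] heading -1.3102 origin [0.4403 0.1197] blockc [0.442  0.1123 0.011 ] 84
13
bbox [ 313  118   54  147 2212] block rows 225 258 cent 340.68879668049794 235.701244813278
tip [0.4595 0.0275] heading -1.3123 origin [0.4403 0.1197] blockc [0.442  0.1123 0.011 ] 86
16
bbox [331 244  32  21 257] block rows 258 258 cent 341.25 253.0
tip [0.4315 0.1244] heading -1.2884 origin [0.4101 0.2161] blockc [0.4376 0.1263 0.011 ] 3
19
bbox [331 244  31  21 170] block rows 258 258 cent 341.25 253.0
tip [0.431  0.1261] heading -1.455 origin [0.4251 0.2201] blockc [0.4376 0.1263 0.011 ] 1
95 (np.int64(352), np.int64(167), np.float64(161.0))
107 (np.int64(329), np.int64(170), np.float64(161.5))
119 (np.int64(348), np.int64(180), np.float64(162.0))
131 (np.int64(348), np.int64(214), np.float64(161.0))
143 (np.int64(331), np.int64(214), np.float64(162.0))
155 (np.int64(333), np.int64(211), np.float64(161.0))
167 (np.int64(330), np.int64(210), np.float64(159.0))
179 (np.int64(329), np.int64(141), np.float64(107.0))
191 (np.int64(325), np.int64(168), np.float64(110.0))
203 (np.int64(325), np.int64(150), np.float64(109.0))
215 (np.int64(346), np.int64(144), np.float64(106.0))
```

```bash
python3 - <<'E'
from h import *
say(); mv((.4416,.1199,.0752),-1.31)
E
```

```text
t 37.3 p [0.4522 0.114  0.1968] yaw -1.3082 zt [ 0.001  0.    -1.   ] open 0.0472 F [-0.2  0.4  0.1]
shift [-0.0085  0.0087  0.1216] turn 0.0018
```

{"name": "drive_tool", "arguments": {"rows": [[[-0.0085,0.0087,0],0.002],[[0,0,0.04],0],[[0,0,0.04],0],[[0,0,0.02],0],[[0,0,0],0],[[0,0,0],0],[[0,0,0],0]]}}

```text
t: 38.0
tool_pos: [0.4426, 0.1203, 0.0984]
tool_rot: [-2.488, 1.915, -0.004]
contact_force: [-1.0, -0.0, 0.3]
opening: 0.0471
grip_force: 0.0
```

```bash
python3 - <<'E'
from h import *
say(); mv((.4416,.1199,.0752),-1.31)
E
```

```text
t 38.0 p [0.4426 0.1203 0.0984] yaw -1.3121 zt [ 0.003  0.    -1.   ] open 0.0471 F [-1.  -0.   0.3]
shift [0.0001 0.0011 0.0232] turn -0.0021
```

{"name": "drive_tool", "arguments": {"rows": [[[0,0.0005,0.01],0],[[0,0,0.008],0],[[0,0,0.003],0],[[0,0,0.001],0],[[0,0,0],0],[[0,0,0],0],[[0,0,0],0]]}}

```text
t: 38.7
tool_pos: [0.4412, 0.1199, 0.0747]
tool_rot: [-2.489, 1.917, -0.001]
contact_force: [-0.7, 0.2, 0.5]
opening: 0.047
grip_force: 0.0
```

{"name": "drive_tool", "arguments": {"rows": [[[0,0,0],0],[[0,0,0],0],[[0,0,0],0],[[0,0,0],0],[[0,0,0],0],[[0,0,0],0],[[0,0,0],0]], "jaw": 1.0, "grip_force": 80}}

```text
t: 39.4
tool_pos: [0.4413, 0.1199, 0.0749]
tool_rot: [-2.489, 1.917, -0.001]
contact_force: [-0.9, -0.5, 5.1]
opening: 0.0134
grip_force: 79.9
```

{"name": "drive_tool", "arguments": {"rows": [[[0,0,-0.01],0],[[0,0,-0.03],0],[[0,0,-0.04],0],[[0,0,-0.005],-0.133],[[0,0,0],-0.133],[[0,0,0],-0.133],[[0,0,0],-0.133],[[0,0,0],-0.133],[[0,0,0],-0.133],[[0,0,0],-0.133]]}}

```text
t: 40.4
tool_pos: [0.4405, 0.1198, 0.1592]
tool_rot: [3.086, -0.587, -0.001]
contact_force: [1.0, 0.0, 0.1]
opening: 0.0135
grip_force: 79.2
```

{"name": "drive_tool", "arguments": {"rows": [[[0,0,0],-0.133],[[0,0,0],-0.133],[[0,0,0],-0.133],[[0,0.02,0],0],[[0.02,0.02,0],0],[[0,0,0],0],[[0,0,0],0],[[0,0,0],0]]}}

```text
t: 41.2
tool_pos: [0.4611, 0.0805, 0.1591]
tool_rot: [-3.141, -0.028, 0.001]
contact_force: [0.3, 0.1, -0.0]
opening: 0.0135
grip_force: 79.2
```

```bash
python3 - <<'E'
from h import *
say(); mv((.478,.0744,.127),.0185); d=snap('wrist'); np.savez('w16.npz',**d); cv2.imwrite('pics/w16.png',d['image'])
a=np.load('w8.npz')['image'];b=d['image']
shift(a,b,312,342,278,340); shift(a,b,325,357,84,110); shift(a,b,300,330,265,300)
E
```

```text
t 41.2 p [0.4611 0.0805 0.1591] yaw 0.0178 zt [-0.001  0.    -1.   ] open 0.0135 F [ 0.3  0.1 -0. ]
shift [0.0168 0.0064 0.0321] turn -0.0007
shift px 0 3 0.87
shift px 0 4 0.64
shift px 0 3 0.91
```

{"name": "drive_tool", "arguments": {"rows": [[[0.01,0.004,0],0],[[0.007,0.0024,0],0],[[0,0,0.015],0],[[0,0,0.012],0],[[0,0,0.004],0],[[0,0,0],0],[[0,0,0],0],[[0,0,0],0]]}}

```text
t: 42.05
tool_pos: [0.4792, 0.0741, 0.129]
tool_rot: [-3.141, -0.028, -0.002]
contact_force: [1.0, 0.6, -0.6]
opening: 0.0139
grip_force: 79.2
```

```bash
python3 - <<'E'
from h import *
say(); mv((.5537,.0758,.127),.0185)
E
```

```text
t 42.05 p [0.4792 0.0741 0.129 ] yaw 0.0176 zt [ 0.001  0.    -1.   ] open 0.0139 F [ 1.   0.6 -0.6]
shift [ 0.0745 -0.0004  0.0021] turn -0.0009
```

{"name": "drive_tool", "arguments": {"rows": [[[0.01,-0.0003,0.0015],-0.001],[[0.008,0,0],0],[[0.004,0,0],0],[[0.003,0,0],0],[[0.003,0,0],0],[[0.003,0,0],0],[[0.003,0,0],0],[[0.003,0,0],0],[[0,0,0],0]]}}

```text
t: 42.95
tool_pos: [0.5161, 0.075, 0.127]
tool_rot: [3.141, 0.029, 0.0]
contact_force: [0.4, 0.3, -0.7]
opening: 0.0137
grip_force: 79.2
```

{"name": "drive_tool", "arguments": {"rows": [[[0.004,0,0],0],[[0.004,0,0],0],[[0.003,0,0],0],[[0.003,0,0],0],[[0.003,0,0],0],[[0.003,0,0],0],[[0.003,0,0],0],[[0.003,0,0],0],[[0,0,0],0]]}}

```text
t: 43.85
tool_pos: [0.5429, 0.0756, 0.1273]
tool_rot: [-3.141, -0.029, -0.004]
contact_force: [2.5, 2.7, -1.6]
opening: 0.014
grip_force: 79.0
```

{"name": "drive_tool", "arguments": {"rows": [[[0.003,0,0],0],[[0.003,0,0],0],[[0.003,0,0],0],[[0.002,0,0],0],[[0,0,0],0],[[0,0,0],0]]}}

```text
t: 44.45
tool_pos: [0.5528, 0.0756, 0.1268]
tool_rot: [3.141, 0.029, -0.0]
contact_force: [-0.3, -0.3, -0.6]
opening: 0.0137
grip_force: 79.2
```

```bash
python3 - <<'E'
from h import *
say(); mv((.5539,.0758,.127),.0185); d=snap('wrist'); np.savez('w17.npz',**d); cv2.imwrite('pics/w17.png',d['image'])
a=np.load('w16.npz')['image'];b=d['image']
shift(a,b,312,342,278,340); shift(a,b,300,330,265,300)
E
```

```text
t 44.45 p [0.5528 0.0756 0.1268] yaw 0.0184 zt [-0. -0. -1.] open 0.0137 F [-0.3 -0.3 -0.6]
shift [ 0.0011 -0.0002 -0.0002] turn -0.0001
shift px 0 0 0.93
shift px 0 0 0.96
```

{"name": "drive_tool", "arguments": {"rows": [[[0.0014,0,0],0],[[0,0,0],0],[[0,0,0],0]]}}

```text
t: 44.8
tool_pos: [0.5542, 0.0758, 0.1269]
tool_rot: [-3.141, -0.029, 0.0]
contact_force: [0.3, -0.3, -1.3]
opening: 0.0135
grip_force: 79.2
```

{"name": "drive_tool", "arguments": {"rows": [[[0,0,0],0],[[0,0,0],0],[[0,0,0],0],[[0,0,-0.01],0],[[0,0,-0.03],0],[[-0.01,0.02,-0.03],0],[[-0.01,0.03,0],0],[[0,0.01,0],0],[[0,0,0],0],[[0,0,0],0]], "jaw": 0.62}}

```text
t: 45.8
tool_pos: [0.5352, 0.0158, 0.1965]
tool_rot: [-3.141, -0.028, 0.001]
contact_force: [-0.3, 0.5, -0.5]
opening: 0.0327
grip_force: 0.0
```

```bash
python3 - <<'E'
from h import *
say(); d=snap('wrist'); np.savez('w18.npz',**d); t=snap('top'); np.savez('top2.npz',**t)
s=snap('scene'); np.savez('scene2.npz',**s)
a=cv2.resize(d['image'][0:300,120:540],(560,400)); b=cv2.resize(t['image'][110:220,230:400],None,fx=1.4,fy=1.8); c=cv2.resize(s['image'][230:390,165:335],(240,226),interpolation=cv2.INTER_CUBIC)
im=np.zeros((600,800,3),np.uint8); im[:400,:560]=a; b=cv2.resize(t['image'][110:220,230:400],(309,200),interpolation=cv2.INTER_CUBIC); im[400:,:309]=b; im[:226,560:]=c
im[230:530,560:]=cv2.resize(d['image'],(240,180))[:, :][0:180].repeat(1,0) if 0 else 0
cv2.imwrite('pics/chk.png',im)
for y in (.06,0,-.06): print(proj(d,np.array([.610-.017*y,.0105+y,.074])).round(1))
E
```

```text
t 45.8 p [0.5352 0.0158 0.1965] yaw 0.018 zt [-0.001  0.001 -1.   ] open 0.0327 F [-0.3  0.5 -0.5]
[227.  140.8]
[337.8 140.9]
[448.6 141. ]
```

View pics/chk.png

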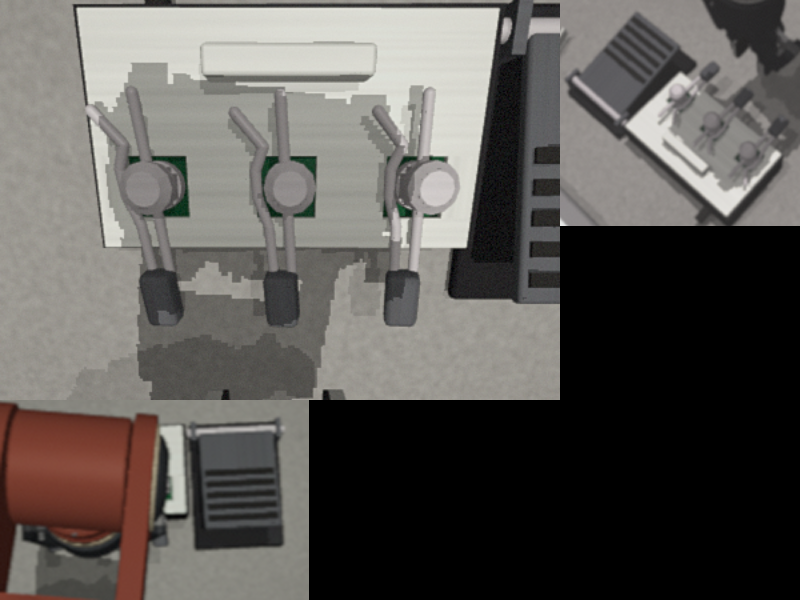

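All three clips are seated: each straight leg comes through its post and each bent leg is round the shaft (crop 145,185 / 290,187 / 435,187). The cover is flat. Next, the pedal.

```bash
python3 - <<'E'
from h import *
t=dict(np.load('top0.npz')); w=dict(np.load('w1.npz')); 
for z in (.03,.04,.05): print(z,'hinge top',onz(t,360,126.5,z).round(4),'w1',onz(w,412,300,z).round(4), 'w1 pin ends',onz(w,412,262,z).round(3),onz(w,411,338,z).round(3))
for v in (151,159,167,175,183): print(v,onz(t,361,v,.06).round(4))
O=np.array([.6083,.0118]);c,s=np.cos(.018),np.sin(.018);Rm=np.array([[c,-s],[s,c]])
for x in (-.02,-.012,-.03): print(O+Rm@[x,-.15])
say()
E
```

```text
0.03 hinge top [ 0.6781 -0.1369  0.03  ] w1 [ 0.6802 -0.1385  0.03  ] w1 pin ends [ 0.679 -0.092  0.03 ] [ 0.681 -0.189  0.03 ]
0.04 hinge top [ 0.6749 -0.1359  0.04  ] w1 [ 0.6776 -0.1328  0.04  ] w1 pin ends [ 0.676 -0.087  0.04 ] [ 0.678 -0.182  0.04 ]
0.05 hinge top [ 0.6718 -0.1348  0.05  ] w1 [ 0.6751 -0.127   0.05  ] w1 pin ends [ 0.674 -0.083  0.05 ] [ 0.676 -0.175  0.05 ]
151 [ 0.6179 -0.1341  0.06  ]
159 [ 0.6014 -0.1335  0.06  ]
167 [ 0.5849 -0.133   0.06  ]
175 [ 0.5685 -0.1324  0.06  ]
183 [ 0.5521 -0.1319  0.06  ]
[ 0.59100309 -0.13853568]
[ 0.5990018  -0.13839169]
[ 0.58100471 -0.13871567]
t 45.95 p [0.5352 0.0162 0.1963] yaw 0.0195 zt [-0.001  0.    -1.   ] open 0.0325 F [ 0.9 -0.6 -0.1]
```

{"name": "drive_tool", "arguments": {"rows": [[[0.01,0.04,0],0],[[0.015,0.04,0],0],[[0.015,0.04,0],0],[[0.006,0.034,0],0],[[0,0,0.02],0],[[0,0,0.02],0],[[0,0,0.01],0],[[0,0,0],0],[[0,0,0],0]], "jaw": 1.0, "grip_force": 40}}

```text
t: 46.85
tool_pos: [0.5844, -0.1372, 0.1471]
tool_rot: [-3.141, -0.03, -0.0]
contact_force: [-0.0, -0.1, 0.2]
opening: 0.0001
grip_force: 0.0
```

{"name": "drive_tool", "arguments": {"rows": [[[0,0,0.004],0],[[0,0,0.004],0],[[0,0,0.002],0],[[0,0,0],0],[[0,0,0],0]]}}

```text
t: 47.35
tool_pos: [0.5841, -0.1377, 0.137]
tool_rot: [3.141, 0.029, 0.0]
contact_force: [0.4, -0.3, -0.2]
opening: 0.0
grip_force: 0.0
```

{"name": "drive_tool", "arguments": {"rows": [[[0,0,0.005],0],[[0,0,0.005],0],[[0,0,0.005],0],[[0,0,0.004],0],[[0,0,0.003],0],[[0,0,0],0]]}}

```text
t: 47.95
tool_pos: [0.5835, -0.1381, 0.1155]
tool_rot: [3.141, 0.029, -0.005]
contact_force: [-5.2, -1.0, 8.8]
opening: 0.0002
grip_force: 4.6
```

{"name": "drive_tool", "arguments": {"rows": [[[0,0,0.002],0],[[0,0,0.002],0],[[0,0,0.001],0]]}}

```text
t: 48.25
tool_pos: [0.5834, -0.1381, 0.1109]
tool_rot: [3.141, 0.03, -0.005]
contact_force: [-7.9, -1.4, 11.7]
opening: -0.0001
grip_force: 5.4
```

{"name": "drive_tool", "arguments": {"rows": [[[0,0,0.001],0],[[0,0,0.0005],0]]}}

```text
t: 48.45
tool_pos: [0.5833, -0.1381, 0.1095]
tool_rot: [3.141, 0.03, -0.006]
contact_force: [-9.0, 0.1, 11.0]
opening: 0.0001
grip_force: 5.7
```

{"name": "drive_tool", "arguments": {"rows": [[[0,0,0.001],0],[[0,0,0.001],0]]}}

```text
t: 48.65
tool_pos: [0.5834, -0.1381, 0.1085]
tool_rot: [3.141, 0.03, -0.007]
contact_force: [-13.4, 1.4, 20.4]
opening: -0.0001
grip_force: 10.6
```

{"name": "drive_tool", "arguments": {"rows": [[[0,0,0.0003],0],[[0,0,0],0],[[0,0,0],0],[[0,0,0],0],[[0,0,0],0]]}}

```text
t: 49.15
tool_pos: [0.5833, -0.1381, 0.1085]
tool_rot: [3.141, 0.03, -0.007]
contact_force: [-12.1, 1.0, 17.9]
opening: 0.0
grip_force: 9.1
```

{"name": "drive_tool", "arguments": {"rows": [[[0,0,-0.008],0],[[0,0,-0.008],0],[[0,0,-0.01],0],[[0,0,-0.014],0],[[0,0,0],0],[[0,0,0],0],[[0,0,0],0],[[0,0,0],0],[[0,0,0],0]]}}

```text
t: 50.05
tool_pos: [0.5836, -0.1376, 0.1452]
tool_rot: [-3.141, -0.029, 0.002]
contact_force: [-0.0, -0.0, -0.2]
opening: 0.0003
grip_force: 0.0
```

{"name": "drive_tool", "arguments": {"rows": [[[0,0,0.01],0],[[0,0,0.008],0],[[0,0,0.007],0],[[0,0,0.007],0],[[0,0,0.005],0],[[0,0,0.002],0],[[0,0,0.001],0],[[0,0,0],0]]}}

```text
t: 50.85
tool_pos: [0.5831, -0.138, 0.1085]
tool_rot: [-3.141, -0.03, 0.009]
contact_force: [-14.2, 1.9, 21.2]
opening: 0.0002
grip_force: 11.1
```

{"name": "drive_tool", "arguments": {"rows": [[[0,0,0.0004],0],[[0,0,0],0],[[0,0,0],0],[[0,0,0],0],[[0,0,0],0]]}}

```text
t: 51.35
tool_pos: [0.5831, -0.138, 0.1085]
tool_rot: [-3.141, -0.03, 0.009]
contact_force: [-14.8, 2.6, 24.3]
opening: 0.0002
grip_force: 12.1
```

{"name": "drive_tool", "arguments": {"rows": [[[0,0,-0.008],0],[[0,0,-0.008],0],[[0,0,-0.01],0],[[0,0,-0.02],0],[[0,0,-0.04],0],[[0,0,-0.04],0],[[0,0,0],0],[[0,0,0],0],[[0,0,0],0],[[0,0,0],0]]}}

```text
t: 52.35
tool_pos: [0.5831, -0.1373, 0.2291]
tool_rot: [-3.14, -0.029, 0.006]
contact_force: [-0.1, 0.3, -0.7]
opening: 0.0001
grip_force: 0.0
```

```bash
python3 - <<'E'
from h import *
a=np.load('scene2.npz')['image']; s=snap('scene'); b=s['image']
for n,(x0,x1,y0,y1) in dict(pedal=(170,250,240,320),posts=(240,320,285,365)).items():
    D=np.abs(a[y0:y1,x0:x1].astype(int)-b[y0:y1,x0:x1]).max(2); print(n,(D>40).mean().round(3))
    shift(a,b,x0+5,x1-5,y0+5,y1-5,5)
print(ctrl.finish_job())
E
```

```text
pedal 0.119
shift px 0 0 0.9
posts 0.535
shift px 0 0 0.71
the job is handed in; nothing more can be done
None
```

The job is handed in: the cover lies flat on the housing with its rib on the far side, all three steel R-clips are snapped onto posts of their own, and the pedal was pressed to its stop and released twice, held there about half a second each time.

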